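Lathe tools back on their shadow mats

TASK

Clear the bench before the lathe is started: put the dial indicator, the chuck key, the caliper and the oil cup each back on the rubber mat that carries its own outline, lying (the cup standing) on that outline and pointing the way the outline points, the dial and the caliper face up. Set the tools down rather than dropping them, and leave the cherry queen and the boxwood finial standing where they are.

Things in the scene. Friction and masses are not known exactly. Their poses are not given: they have to be found in the camera images.
- dial: Steel dial indicator on its back, white face up, 25 mm high: round case 45 mm across, bezel 48 mm across from 19.5 to 24.5 mm height. Stem (8 mm) and plunger run along +x to a ball tip 63 mm out, axis 10 mm high; a cap reaches 31 mm along -x. Origin under the case's centre at its underside, z up out of the face. Grip the bezel along y. About 0.16 kg.
- chuck_key: Dark steel T-handled chuck key lying flat, 16 mm high, axis 8 mm up. 12 mm stem along x; 8 mm cross bar along y at x = -25 mm (boss end -34), 16 mm balls at its ends (outer y +-44 mm); 16 mm toothed head at x = 40 to 55, pin to 64 mm. Origin at the underside on the stem's line, 25 mm ahead of the bar: grip the stem there, along y. About 0.2 kg.
- caliper: Steel caliper lying flat, display up, jaws shut. Beam along x from -105 to +45 mm, 12 mm wide, 4.5 mm thick. Dark slider body, 24 mm wide, x = -31 to +19 mm, 11.5 mm high: grip it along y at the origin. Long jaws reach y = -39, short ones y = +18.5, at x = 20 to 45 mm. Origin at the underside on the beam's middle line, z up. About 0.13 kg.
- oil_cup: Bronze oil cup with lid, round about its z axis, standing, 53 mm high: foot 38 mm across, waist 24 mm, bowl 42 mm across from 16 to 35 mm height (grip there), then a domed lid with a little knob. Origin at the centre of the foot's underside. About 0.24 kg.
- dial_mat: black rubber mat, 170 mm (x) by 100 mm (y), 3 mm thick, fixed to the bench; origin at the centre of its underside. Pale silhouette, flush with its top, of the dial indicator (disc, long narrow stem to +x). It is matched when the tool's x axis points along the mat's and its origin is at x = -20 mm, y = 0 in the mat frame (the disc's centre).
- key_mat: black rubber mat, 170 mm (x) by 100 mm (y), 3 mm thick, fixed to the bench; origin at the centre of its underside. Pale silhouette, flush with its top, of the T-shaped chuck key (cross bar near -x end, head to +x). It is matched when the tool's x axis points along the mat's and its origin is at x = -20 mm, y = 0 in the mat frame.
- caliper_mat: black rubber mat, 170 mm (x) by 100 mm (y), 3 mm thick, fixed to the bench; origin at the centre of its underside. Pale silhouette, flush with its top, of the caliper (beam to -x, long jaws to -y). It is matched when the tool's x axis points along the mat's and its origin is at x = +30 mm, y = 0 in the mat frame.
- cup_mat: black rubber mat, 170 mm (x) by 100 mm (y), 3 mm thick, fixed to the bench; origin at the centre of its underside. Pale silhouette, flush with its top, of the oil cup: a plain disc 46 mm across at the mat's middle, centred on the origin. The cup's turn about z does not matter.
- queen: Turned cherry chess queen standing at one side of the work, 84 mm high, foot 38 mm across; origin at the centre of its underside. Leave it alone.
- finial: Turned pale boxwood finial standing at one side of the work, 66 mm high, foot 32 mm across; origin at the centre of its underside. Leave it alone.

How it is judged:
By the outcome, as a careful person would: the job done as asked, in the order asked, and still so for the second after the job is handed in, with the robot touching nothing.
It also fails if it takes over 118 s, if anything falls off the work surface, if the arm or the gripper's body presses on something with over 40 N, if the wrist force passes 120 N, or if a joint passes its speed limit or range.

ROBOT

A 7-joint arm with a two-finger parallel gripper is mounted at the origin on the work surface. World frame = base frame: x ahead of the robot, y to its left, z up, the work surface at z = 0. Lengths are in m, angles in rad, forces in N, time in s.
With the tool pointing down it reaches from about 0.4 to 0.85 m from the base axis. Payload 10.4 kg.
Tool frame: the origin (TCP) lies on the centre line of the jaws, within the pads' length; the fingertips stand 11 mm ahead of it and the grasp point (between the pads) lies 8 mm behind it (tip_reach is the distance from the TCP to the fingertips, in m); z points along the fingers, y is the line along which they close (so a half turn about z gives the same grasp; the last joint's range is limited). The gripper opens to 85 mm and grips with 20 to 120 N. Pads are 22 mm wide; open, the fingers measure 114 mm over their backs; the gripper's body (76 mm by 85 mm) begins 54 mm behind the grasp point. The pads swing forward as they close: fully open they stand 13 mm farther back than shut.
Start: joints at [-1.226, 0.332, -0.065, 1.46, 0.022, 1.35, -0.088], TCP at [0.225, 0.583, 0.218] pointing down, gripper open.
Joint ranges: [-2.6, 2.6], [-0.5, 2.12], [-1.47, 1.34], [0.16, 2.42], [-1.27, 4.41], [0.06, 2.06], [-2.6, 2.6]. Speed limits (rad/s): [2.22, 2.22, 2.79, 2.79, 3.14, 3.14, 3.14].

INTERFACE

Orientations are given as a unit quaternion [x, y, z, w].
In Python, from workcell import get_obs, camera, hand_in, tip_reach gives the robot as it stands. The module is installed in compiled form; this text tells all that it offers.
- The arm moves only by the tool move_arm, never from a script. Its argument "plan" is a list of rows, each an object with "delta_pos": the shift along the tool's x, y, z in m, a list of three; "turn": the turn, a rotation vector about the tool's x, y, z in rad, a list of three; "fingers": the closure, from 0 (fully open) to 1 (shut). A call has 1 to 12 rows; each row is the pose to reach, as a shift and turn from the pose commanded when the call began, along the tool's axes at that moment; what a row does not reach only later rows make up. A row lasts 1/8 s, in which the tool goes at most 62.5 mm and 10.7 degrees, less where a joint would pass 70% of its speed; a pose out of reach is approached as far as the arm can. A call with a gripper value outside its range is refused whole. The fingers move at their own pace and stop on an object; "force" is the grip in N (left out, the last holds). Time passes only in rows, so rows that repeat a pose let the fingers close. It gives the time, the measured TCP pose, the force, the opening and the grip force at its end, in the units of the state.
- get_obs(): the state, without advancing time (a new reading comes with each control period).
- camera(name): name is "scene" or "side" or "wrist"; returns a dict with "color" (384x512x3 uint8, red, green, blue), "range_z" (384x512 float32, m along the optical axis (not along the pixel's ray), 0 where there is no reading), "fx", "fy", "cx", "cy" (pixels), "R" (3x3) and "t" (3): a world point X has camera coordinates R X + t; the wrist camera has in their place "tool_from_camera" (4x4, takes a point from camera to tool coordinates, whose origin is the TCP and whose axes are the flange's). Camera axes: x right, y down, z forward; pixel columns grow to the right and rows downward; lengths in m; the calibration is good to about 2 mm. The wrist camera is an equidistant fisheye: a pixel r from the principal point sees the ray r / f radians off the axis. A picture is of the moment at which its call begins: read the wrist's pose just before it.
- hand_in(): hands the job in; it is judged then, once.
The state is a dict: "clock": time; "joint_pos": joint angles; "joint_velocities": joint speeds; "tau": joint torques, N m; "position": TCP position; "ee_rot": TCP orientation; "ft_force": force on the tool from outside, world axes, zero at the start; "torque": the same for the moment, N m; "grip_width": opening from 0.0 (shut) to 1.0 (fully open); "grasp_force": force on a finger pad.
Only numpy, scipy, OpenCV 4.12 (cv2) and the standard library are available. Lean on these libraries where they do the work, as an engineer would, in place of code of your own. Each camera call takes 0.05 s, during which the arm holds its last target. There are 200 camera calls.

## Working session

There is one attempt and no reset: what is moved stays moved. The work goes in short steps, Python scripts to look and compute and a tool call to move; the robot and the scene stay as the last step left them, time stands still between calls to the robot, and variables do not carry over. Pictures are saved under pics/ and viewed, at most 19 in all, crops included, and the job is handed in when it is done.

Besides the shell and the picture viewer there is one more tool, called after "Request:" as name([rows], argument=value, ...), one row to a line, values as JSON. move_arm: Moves the arm, as the interface text tells. Its arguments: {"type":"object","properties":{"plan":{"type":"array","items":{"type":"object","properties":{"delta_pos":{"type":"array","items":{"type":"number"}},"turn":{"type":"array","items":{"type":"number"}},"fingers":{"type":"number"}}}},"force":{"type":"number"}},"required":["plan"]}

```bash
mkdir -p pics; cat > h.py <<'E'
import numpy as np, cv2
from workcell import get_obs, camera, hand_in, tip_reach
from scipy.spatial.transform import Rotation as Ro
def save(c,n): cv2.imwrite('pics/'+n+'.png',c['color'][:,:,::-1])
def ray(c,u,v,z):
    "pixel(s) -> world point on plane z (scene/side)"
    u=np.atleast_1d(u).astype(float);v=np.atleast_1d(v).astype(float)
    d=np.stack([(u-c['cx'])/c['fx'],(v-c['cy'])/c['fy'],np.ones_like(u)],1)@c['R']
    o=-c['R'].T@c['t']
    return o+d*((z-o[2])/d[:,2])[:,None]
def cloud(c):
    v,u=np.mgrid[:384,:512];z=c['range_z']
    p=np.stack([(u-c['cx'])/c['fx']*z,(v-c['cy'])/c['fy']*z,z],-1)
    return (p-c['t'])@c['R']
E
python3 - <<'E'
from h import *
o=get_obs();print({k:np.round(v,3) for k,v in o.items()},tip_reach)
for n in('scene','side','wrist'):
    c=camera(n);save(c,n+'0');np.savez(n+'0',**c)
    print(n,[ (k,np.round(v,3).tolist()) for k,v in c.items() if k not in('color','range_z')])
E
```

```text
{'clock': np.float64(0.0), 'joint_pos': array([-1.226,  0.333, -0.065,  1.461,  0.022,  1.35 , -0.088]), 'joint_velocities': array([-0.002, -0.001, -0.001, -0.002, -0.   , -0.   , -0.001]), 'tau': array([-2.0000e-03, -6.2543e+01,  4.8000e-02, -3.9161e+01,  1.6000e-02,
        1.0000e-02, -0.0000e+00]), 'position': array([0.225, 0.583, 0.218]), 'ee_rot': array([ 0.183,  0.983, -0.001, -0.   ]), 'ft_force': array([ 0.099, -0.087,  0.175]), 'torque': array([0.04 , 0.003, 0.02 ]), 'grasp_force': np.float64(0.0), 'grip_width': np.float64(1.001)} 0.011
scene [('fx', 358.69), ('fy', 358.69), ('cx', 251.117), ('cy', 199.958), ('R', [[0.07, 0.997, 0.02], [0.714, -0.036, -0.7], [-0.697, 0.064, -0.714]]), ('t', [-0.054, -0.366, 1.443])]
side [('fx', 373.368), ('fy', 373.368), ('cx', 251.107), ('cy', 193.944), ('R', [[0.741, -0.671, -0.001], [-0.424, -0.467, -0.776], [0.52, 0.576, -0.631]]), ('t', [-0.383, 0.248, 0.852])]
wrist [('fx', 297.319), ('fy', 297.319), ('cx', 257.384), ('cy', 195.146), ('tool_from_camera', [[-0.0, -0.948, -0.317, 0.082], [1.0, 0.0, -0.001, -0.0], [0.001, -0.317, 0.948, -0.156], [0.0, 0.0, 0.0, 1.0]])]
```

View pics/scene0.png

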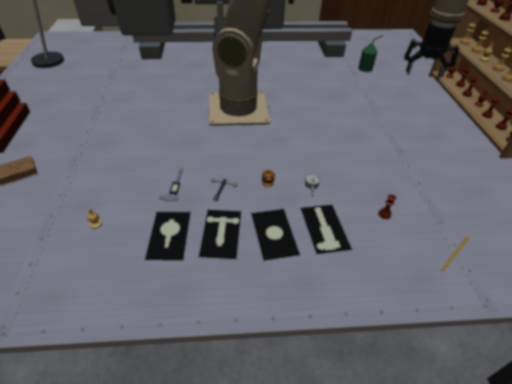

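View pics/side0.png

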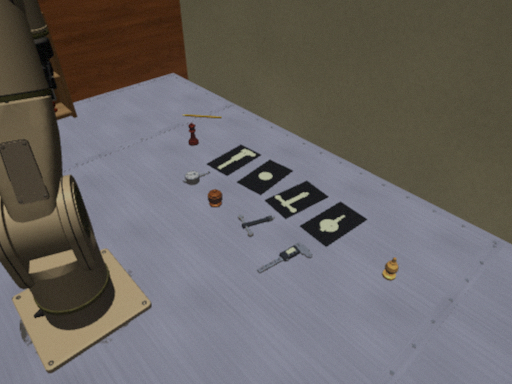

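View pics/wrist0.png

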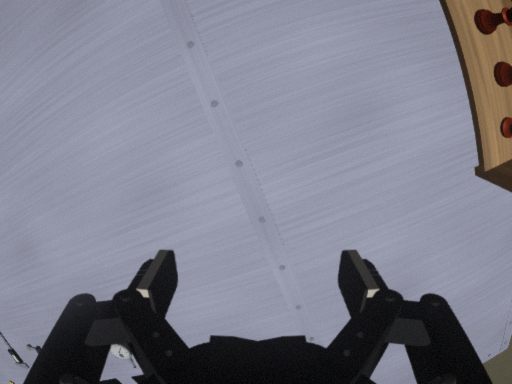

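The scene view shows, left to right, the dial, key, cup and caliper mats at (168,235), (221,233), (275,233) and (326,228). The tools lie above them: caliper (174,187), key (222,188), cup (268,178), dial (312,183). The finial is at (94,218) and the queen at (388,207). The side view shows the same layout. The wrist view shows only bench, with the dial at its lower edge at (120,352).

```bash
python3 - <<'E'
from h import *
c=dict(np.load('scene0.npz'));s=dict(np.load('side0.npz'))
for n,p in dict(cal=(174,187),key=(222,188),cup=(268,178),dial=(312,183),fin=(94,222),queen=(386,215)).items():
    print(n,ray(c,*p,0.01).round(3))
for c_ in(c,s):
    g=c_['color'].max(2); m=(g<60).astype(np.uint8)
    pale=None
    m=cv2.morphologyEx(m,cv2.MORPH_CLOSE,np.ones((3,3)))
    for k in cv2.findContours(m,cv2.RETR_EXTERNAL,cv2.CHAIN_APPROX_NONE)[0]:
        if 800<cv2.contourArea(k)<4000:
            w=ray(c_,k[:,0,0],k[:,0,1],0.003)[:,:2]
            r=cv2.minAreaRect((w*1000).astype(np.float32)); print(k[:,0].mean(0).round(),[np.round(q,1) for q in r])
E
```

```text
cal [[ 0.455 -0.216  0.01 ]]
key [[ 0.467 -0.069  0.01 ]]
cup [[0.428 0.078 0.01 ]]
dial [[0.458 0.214 0.01 ]]
fin [[ 0.587 -0.427  0.01 ]]
queen [[0.604 0.404 0.01 ]]
[220. 240.] [array([660.5, -78.1]), array([ 95.5, 118.8]), np.float64(83.2)]
[168. 236.] [array([ 635.9, -217.3]), array([ 95.7, 165.3]), np.float64(85.9)]
[274. 235.] [array([646.3,  72. ]), array([165.1,  95.3]), np.float64(7.0)]
[333. 223.] [array([ 631.3, -218.4]), array([ 97.3, 167.2]), np.float64(86.2)]
[264. 176.] [array([641.8,  70.5]), array([166.9,  97.2]), np.float64(7.1)]
```

Request:
move_arm([
  {"delta_pos": [-0.383, -0.367, -0.1], "turn": [0, 0, -0.368], "fingers": 0},
  {"delta_pos": [-0.383, -0.367, -0.1], "turn": [0, 0, -0.368], "fingers": 0},
  {"delta_pos": [-0.383, -0.367, -0.1], "turn": [0, 0, -0.368], "fingers": 0},
  {"delta_pos": [-0.383, -0.367, -0.1], "turn": [0, 0, -0.368], "fingers": 0},
  {"delta_pos": [-0.383, -0.367, -0.1], "turn": [0, 0, -0.368], "fingers": 0},
  {"delta_pos": [-0.383, -0.367, -0.1], "turn": [0, 0, -0.368], "fingers": 0},
  {"delta_pos": [-0.383, -0.367, -0.1], "turn": [0, 0, -0.368], "fingers": 0},
  {"delta_pos": [-0.383, -0.367, -0.1], "turn": [0, 0, -0.368], "fingers": 0},
  {"delta_pos": [-0.383, -0.367, -0.1], "turn": [0, 0, -0.368], "fingers": 0},
  {"delta_pos": [-0.383, -0.367, -0.1], "turn": [0, 0, -0.368], "fingers": 0},
  {"delta_pos": [-0.383, -0.367, -0.1], "turn": [0, 0, -0.368], "fingers": 0},
])

```text
clock: 1.52
position: [0.4497, 0.1038, 0.318]
ee_rot: [-0.0, 1.0, 0.0, -0.0]
ft_force: [0.1, 0.7, -0.5]
grip_width: 0.994
grasp_force: 0.0
```

```bash
cat >> h.py <<'E'
def wpose(o):
    T=np.eye(4);T[:3,:3]=Ro.from_quat(o['ee_rot']).as_matrix();T[:3,3]=o['position'];return T
def shot(n):
    o=get_obs();c=camera('wrist');c['T']=wpose(o)@c['tool_from_camera'];np.savez(n,**c);save(c,n);return c
def wray(c,u,v,z):
    a=(np.atleast_1d(u)-c['cx'])/c['fx'];b=(np.atleast_1d(v)-c['cy'])/c['fy'];r=np.hypot(a,b)+1e-9
    d=np.stack([np.sin(r)*a/r,np.sin(r)*b/r,np.cos(r)],1)@c['T'][:3,:3].T
    o=c['T'][:3,3]
    return o+d*((z-o[2])/d[:,2])[:,None]
def wproj(c,X):
    p=(np.atleast_2d(X)-c['T'][:3,3])@c['T'][:3,:3];h=np.hypot(p[:,0],p[:,1])+1e-9;r=np.arctan2(h,p[:,2])
    return np.stack([c['cx']+c['fx']*r*p[:,0]/h,c['cy']+c['fy']*r*p[:,1]/h],1)
def rect(c,cx,cy,w,hh,z,s=0.0005):
    "metric top view on plane z: columns = -y, rows = -x (x up, y left), s m/px"
    ny,nx=int(w/s),int(hh/s)
    X=cx+hh/2-np.arange(nx)*s;Y=cy+w/2-np.arange(ny)*s
    XX,YY=np.meshgrid(X,Y,indexing='ij')
    q=wproj(c,np.stack([XX,YY,np.full_like(XX,z)],-1).reshape(-1,3)).astype(np.float32).reshape(nx,ny,2)
    return cv2.remap(c['color'],q[...,0],q[...,1],cv2.INTER_LINEAR)
def move(x,y,z,yaw=None,o=None):
    "delta/turn to reach TCP x,y,z with tool x axis at angle yaw (deg), pointing down"
    o=o or get_obs();R=Ro.from_quat(o['ee_rot']);d=R.inv().apply(np.array([x,y,z])-o['position'])
    if yaw is None: t=np.zeros(3)
    else:
        a=np.radians(yaw);G=np.array([[np.cos(a),np.sin(a),0],[np.sin(a),-np.cos(a),0],[0,0,-1]]).T
        t=(R.inv()*Ro.from_matrix(G)).as_rotvec()
    print('delta',d.round(4),'turn',t.round(4),'rows',max(np.linalg.norm(d)/.0625,np.linalg.norm(t)/.187).round(1))
def st():
    o=get_obs();T=wpose(o);print('t',o['clock'].round(2),o['position'].round(4),'yaw',np.degrees(np.arctan2(T[1,0],T[0,0])).round(2),'z',T[:3,2].round(3),'w',o['grip_width'].round(3),'gf',o['grasp_force'].round(1),'ft',o['ft_force'].round(1),'j',o['joint_pos'].round(2))
E
python3 - <<'E'
from h import *
st();c=shot('w1')
E
```

```text
Traceback (most recent call last):
  File "h.py", line 43, in st
    o=get_obs();T=wpose(o);print('t',o['clock'].round(2),o['position'].round(4),'yaw',np.degrees(np.arctan2(T[1,0],T[0,0])).round(2),'z',T[:3,2].round(3),'w',o['grip_width'].round(3),'gf',o['grasp_force'].round(1),'ft',o['ft_force'].round(1),'j',o['joint_pos'].round(2))
                                     ^^^^^^^^^^^^^^^^
AttributeError: 'float' object has no attribute 'round'
```

```bash
sed -i "s/o=get_obs();T=wpose(o);print/o={k:np.asarray(v) for k,v in get_obs().items()};T=wpose(o);print/" h.py
python3 - <<'E'
from h import *
st();c=shot('w1')
E
```

```text
t 1.52 [0.4497 0.1038 0.318 ] yaw -179.95 z [-0.001  0.    -1.   ] w 0.994 gf 0.0 ft [ 0.1  0.7 -0.5] j [-0.68 -0.09  0.33  1.72  0.03  1.51  1.22]
```

View pics/w1.png

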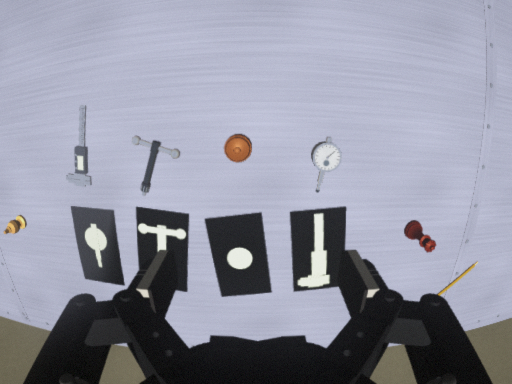

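The wrist view shows everything: tools at caliper (81,155), key (152,165), cup (238,148) and dial (326,158), and mats at (97,245), (162,248), (239,254) and (319,248). The queen is at (420,235) and the finial at (15,225).

```bash
cat > meas.py <<'E'
from h import *
def mat(c,y0,z=0.003,x0=.645):
    "mat pose by its dark outline in a rectified view"
    s=.0005;I=rect(c,x0,y0,.17,.26,z,s);m=(I.max(2)<60).astype(np.uint8)
    return I,m,s
def blobs(m,x0,y0,w,h,s,amin):
    out=[]
    for k in cv2.findContours(m,cv2.RETR_EXTERNAL,cv2.CHAIN_APPROX_NONE)[0]:
        if cv2.contourArea(k)*s*s>amin:
            k=k[:,0].astype(float);out.append(np.stack([x0+h/2-k[:,1]*s,y0+w/2-k[:,0]*s],1))
    return out
E
python3 - <<'E'
from meas import *
c=dict(np.load('w1.npz'))
I=rect(c,.56,0,.64,.4,.003,.0008);cv2.imwrite('pics/r1.png',I[:,:,::-1])
m=(I.max(2)<60).astype(np.uint8)
for b in blobs(m,.56,0,.64,.4,.0008,.006): r=cv2.minAreaRect((b*1000).astype(np.float32));print('dark',np.round(r[0],1),np.round(r[1],1),round(r[2],1))
p=((I.min(2)>150)&(I[...,2].astype(int)<I[...,0]-3)).astype(np.uint8)
for b in blobs(p,.56,0,.64,.4,.0008,.0004): 
    r=cv2.minAreaRect((b*1000).astype(np.float32));print('pale',np.round(r[0],1),np.round(r[1],1),round(r[2],1))
E
```

```text
dark [645.5  70.9] [166.5  96.2] 7.0
dark [ 681.7 -116.6] [166.6 178.9] 82.8
dark [657.6 242.3] [218.  145.3] 5.2
pale [593.2 -71. ] [66.7 74.6] 33.4
pale [646.4  70.8] [45.6 44.8] 90.0
pale [ 630.8 -213.9] [92.  51.2] 17.1
pale [636.2 205.3] [154.6  61.5] 6.0
```

View pics/r1.png

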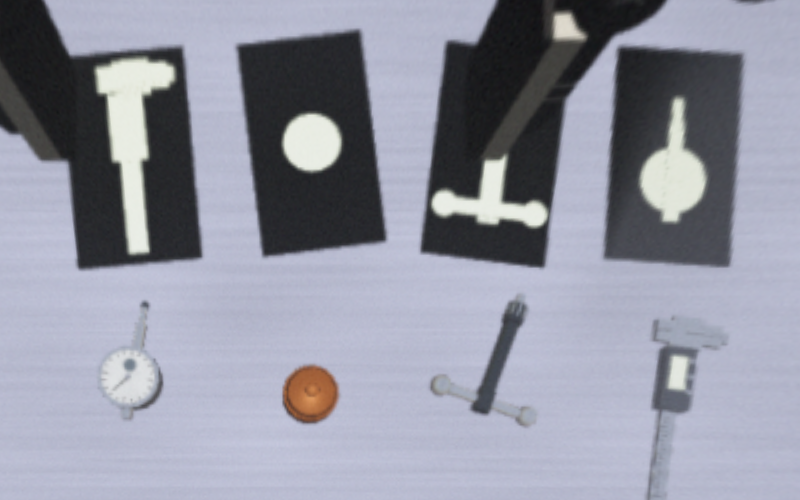

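The rectified view (x up, y left) shows all four outlines, and every tool already points roughly along its own. The caliper's long jaws point right (-y), as on its mat. A finger covers part of the key mat, so I'll take closer views of the mats.

Request:
move_arm([
  {"delta_pos": [-0.1, -0.244, 0.04], "turn": [0, 0, 0], "fingers": 0},
  {"delta_pos": [-0.1, -0.244, 0.04], "turn": [0, 0, 0], "fingers": 0},
  {"delta_pos": [-0.1, -0.244, 0.04], "turn": [0, 0, 0], "fingers": 0},
  {"delta_pos": [-0.1, -0.244, 0.04], "turn": [0, 0, 0], "fingers": 0},
  {"delta_pos": [-0.1, -0.244, 0.04], "turn": [0, 0, 0], "fingers": 0},
  {"delta_pos": [-0.1, -0.244, 0.04], "turn": [0, 0, 0], "fingers": 0},
  {"delta_pos": [-0.1, -0.244, 0.04], "turn": [0, 0, 0], "fingers": 0},
])

```text
clock: 2.45
position: [0.5503, -0.1389, 0.2781]
ee_rot: [-0.001, 1.0, 0.0, -0.0]
ft_force: [-0.3, 0.1, -0.4]
grip_width: 1.003
grasp_force: 0.0
```

```bash
python3 - <<'E'
from h import *
st();c=shot('w2')
E
```

```text
t 2.45 [ 0.5503 -0.1389  0.2781] yaw -179.84 z [-0.     0.001 -1.   ] w 1.003 gf 0.0 ft [-0.3  0.1 -0.4] j [-0.38  0.19  0.64  1.55 -0.12  1.43  1.84]
```

Request:
move_arm([
  {"delta_pos": [0, 0.28, 0], "turn": [0, 0, 0], "fingers": 0},
  {"delta_pos": [0, 0.28, 0], "turn": [0, 0, 0], "fingers": 0},
  {"delta_pos": [0, 0.28, 0], "turn": [0, 0, 0], "fingers": 0},
  {"delta_pos": [0, 0.28, 0], "turn": [0, 0, 0], "fingers": 0},
  {"delta_pos": [0, 0.28, 0], "turn": [0, 0, 0], "fingers": 0},
  {"delta_pos": [0, 0.28, 0], "turn": [0, 0, 0], "fingers": 0},
  {"delta_pos": [0, 0.28, 0], "turn": [0, 0, 0], "fingers": 0},
])

```text
clock: 3.38
position: [0.5499, 0.1389, 0.2786]
ee_rot: [-0.0, 1.0, 0.0, 0.0]
ft_force: [0.1, -0.7, -0.2]
grip_width: 0.997
grasp_force: 0.0
```

```bash
python3 - <<'E'
from meas import *
st();shot('w3')
for n,ys in(('w2',(-.145,)),('w3',(.14,))):
    c=dict(np.load(n+'.npz'));
    I=rect(c,.6,ys[0],.4,.4,.003,.0005);cv2.imwrite('pics/r_%s.png'%n,cv2.resize(I,(400,400))[:,:,::-1])
    mx=I.max(2)
    m=(mx<80).astype(np.uint8)
    for b in blobs(m,.6,ys[0],.4,.4,.0005,.006): r=cv2.minAreaRect((b*1000).astype(np.float32));print(n,'dark',np.round(r[0],1),np.round(r[1],1),round(r[2],1))
    p=((I.min(2)>110)&(I[...,2].astype(int)<I[...,0]-3)).astype(np.uint8)
    for b in blobs(p,.6,ys[0],.4,.4,.0005,.0004): r=cv2.minAreaRect((b*1000).astype(np.float32));print(n,'pale',np.round(r[0],1),np.round(r[1],1),round(r[2],1))
a=np.hstack([cv2.imread('pics/r_w3.png'),cv2.imread('pics/r_w2.png')]);cv2.imwrite('pics/r23.png',a)
E
```

```text
t 3.38 [0.5499 0.1389 0.2786] yaw -179.96 z [ 0.  0. -1.] w 0.997 gf 0.0 ft [ 0.1 -0.7 -0.2] j [-0.71  0.18  0.45  1.55 -0.08  1.43  1.31]
w2 dark [ 635.2 -218.7] [ 98.2 168. ] 86.2
w2 dark [636.9 -76.2] [ 98. 168.] 82.8
w2 dark [681.8  30. ] [ 50.  236.5] 90.0
w3 dark [634.1 215.9] [168.2  97.7] 5.2
w3 dark [645.6  71.2] [168.   98.2] 7.2
w3 dark [677.8 -32.2] [ 54.5 244.5] 90.0
w3 pale [684.8 211.2] [58.4 63.3] 4.1
```

View pics/r23.png

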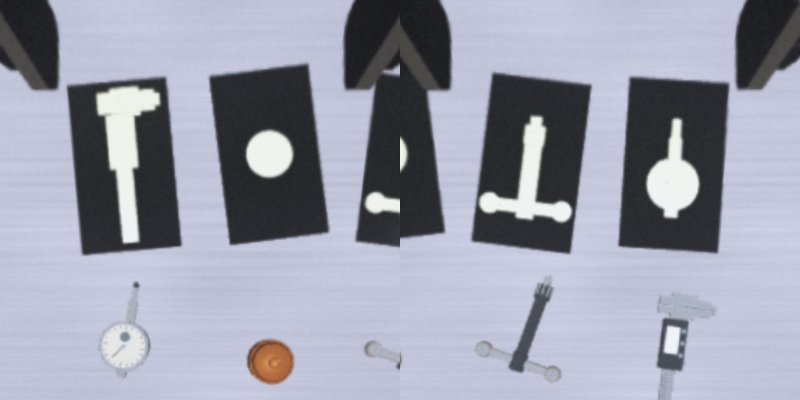

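The merged view has caliper and cup mats on the left half and key and dial mats on the right, all with clear outlines. The tools are near its bottom edge: dial (123,347), cup (270,360), key (525,345), caliper (672,345).

```bash
python3 - <<'E'
from meas import *
def go(n,name,x0,y0,z,w=.14,h=.17):
    c=dict(np.load(n+'.npz'));I=rect(c,x0,y0,w,h,z).astype(int);d=I[...,2]-I[...,0]
    bg=np.median(d);print(name,n,'bg',bg,np.median(I,axis=(0,1)))
    m=((np.abs(d-bg)>9)|(np.abs(I.max(2)-np.median(I.max(2)))>45)).astype(np.uint8)
    m=cv2.morphologyEx(m,cv2.MORPH_OPEN,np.ones((3,3)))
    cv2.imwrite('pics/m_%s.png'%name,np.hstack([I[:,:,::-1].astype(np.uint8),cv2.merge([m*255]*3)]))
    return m
go('w3','dial',.45,.21,.012); go('w2','key',.47,-.075,.008);go('w2','cal',.46,-.216,.0045);go('w3','cup',.44,.075,.0255)
a=[cv2.imread('pics/m_%s.png'%k)[:340,:560] for k in('dial','key','cal','cup')]
cv2.imwrite('pics/ms.png',cv2.resize(np.vstack([np.hstack(a[:2]),np.hstack(a[2:])]),(800,486)))
E
```

```text
dial w3 bg 23.0 [194. 197. 217.]
key w2 bg 23.0 [196. 199. 219.]
cal w2 bg 23.0 [195. 198. 218.]
cup w3 bg 23.0 [193. 196. 216.]
```

View pics/ms.png

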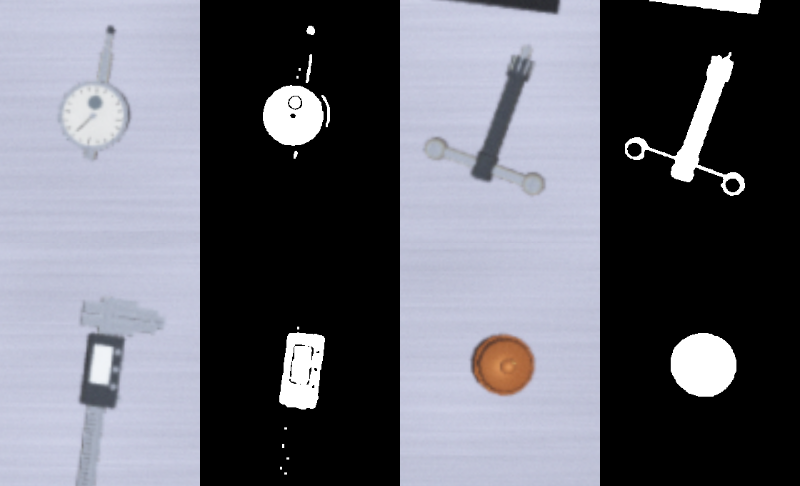

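The masks isolate the dial disc and tip, the key's dark stem and balls, the slider body and the cup. Next I take the poses from them.

```bash
cat >> meas.py <<'E'
def warm(I,t=9): d=I[...,2].astype(int)-I[...,0];return (np.abs(d-np.median(d))>t).astype(np.uint8)
def dark(I,t=120): return (I.max(2)<t).astype(np.uint8)
def view(c,x0,y0,z,w=.14,h=.17,s=.0005): return rect(c,x0,y0,w,h,z,s)
def big(m,x0,y0,w=.14,h=.17,s=.0005,amin=2e-5): return sorted(blobs(m,x0,y0,w,h,s,amin),key=lambda b:-cv2.contourArea((b*1000).astype(np.float32)))
def rr(b):
    r=cv2.minAreaRect((b*1000).astype(np.float32));return np.round(r[0],1),np.round(r[1],1),round(r[2],1)
def circ(b): (c,r)=cv2.minEnclosingCircle((b*1000).astype(np.float32));return np.round(c,1),round(r,1)
def ang(p,q): return np.degrees(np.arctan2(q[1]-p[1],q[0]-p[0])).round(1)
def dial(c,x0,y0,dz=0):
    b=big(cv2.morphologyEx(warm(view(c,x0,y0,.0245+dz)),cv2.MORPH_OPEN,np.ones((9,9))),x0,y0)[0]; C=cv2.fitEllipse((b*1000).astype(np.float32))
    t=big(dark(view(c,x0,y0,.010+dz),110),x0,y0,amin=5e-6)
    tips=[q.mean(0)*1000 for q in t if abs(np.hypot(*(q.mean(0)*1000-C[0]))-60)<10]
    print('dial',np.round(C[0],1),np.round(C[1],1),[(q.round(1),ang(C[0],q)) for q in tips])
def key(c,x0,y0,dz=0):
    b=big(dark(view(c,x0,y0,.008+dz)),x0,y0);print('key stem',[rr(q) for q in b[:2]])
def cal(c,x0,y0,dz=0):
    b=big(cv2.morphologyEx(dark(view(c,x0,y0,.0115+dz)),cv2.MORPH_CLOSE,np.ones((25,25))),x0,y0)[0];C,s,a=rr(b)
    print('cal body',C,s,a)
def cup(c,x0,y0,dz=0):
    b=big(warm(view(c,x0,y0,.03+dz),25),x0,y0)[0];print('cup',rr(b),circ(b))
E
python3 - <<'E'
from meas import *
a,b,w=[dict(np.load(n+'.npz')) for n in('w3','w2','w1')]
dial(a,.45,.21);dial(w,.45,.21);key(b,.47,-.075);key(w,.47,-.075);cal(b,.46,-.216);cal(w,.46,-.216);cup(a,.44,.075);cup(w,.44,.075)
E
```

```text
dial [454.8 212.7] [40.5 40.7] [(array([514.2, 202.6]), np.float64(-9.7))]
dial [454.9 212.7] [40.5 40.9] []
key stem [(array([472.1, -76.3]), array([14.2, 89.2]), 70.0), (array([550.5, -80. ]), array([72.,  9.]), 90.0)]
key stem [(array([472.7, -77. ]), array([15.2, 92. ]), 70.6), (array([550., -71.]), array([85., 10.]), 90.0)]
cal body [ 456.  -215.8] [24.3 49.1] 82.4
cal body [ 454.3 -212.7] [26.9 51. ] 82.3
cup (array([440.3,  73.5]), array([43.8, 42.7]), 71.6) (array([440.3,  73.4]), 22.1)
cup (array([440.9,  73.9]), array([42.8, 43.8]), 45.0) (array([440.9,  73.4]), 22.3)
```

```bash
python3 -c "
from h import *
move(.4548,.2127,.09,170.3)"
```

```text
delta [0.0954 0.0744 0.1886] turn [0.0002 0.0006 0.1686] rows 3.6
```

Request:
move_arm([
  {"delta_pos": [0.0953, 0.0744, 0.18], "turn": [0, 0, 0.169], "fingers": 0},
  {"delta_pos": [0.0953, 0.0744, 0.18], "turn": [0, 0, 0.169], "fingers": 0},
  {"delta_pos": [0.0953, 0.0744, 0.18], "turn": [0, 0, 0.169], "fingers": 0},
  {"delta_pos": [0.0953, 0.0744, 0.18], "turn": [0, 0, 0.169], "fingers": 0},
  {"delta_pos": [0.0953, 0.0744, 0.18], "turn": [0, 0, 0.169], "fingers": 0},
  {"delta_pos": [0.0953, 0.0744, 0.21], "turn": [0, 0, 0.169], "fingers": 0},
  {"delta_pos": [0.0953, 0.0744, 0.24], "turn": [0, 0, 0.169], "fingers": 0},
  {"delta_pos": [0.0953, 0.0744, 0.255], "turn": [0, 0, 0.169], "fingers": 0},
  {"delta_pos": [0.0953, 0.0744, 0.263], "turn": [0, 0, 0.169], "fingers": 0},
  {"delta_pos": [0.0953, 0.0744, 0.263], "turn": [0, 0, 0.169], "fingers": 0},
])

```text
clock: 4.68
position: [0.4554, 0.2134, 0.0158]
ee_rot: [0.085, 0.996, 0.0, 0.0]
ft_force: [-0.4, 1.0, 0.4]
grip_width: 1.0
grasp_force: 0.0
```

```bash
python3 -c "
from meas import *
st();c=shot('g1');move(.4548,.2127,.014,170.3);dial(c,.45,.21)"
```

```text
t 4.68 [0.4554 0.2134 0.0158] yaw 170.3 z [ 0.001  0.    -1.   ] w 1.0 gf 0.0 ft [-0.4  1.   0.4] j [-0.84  0.29  0.35  2.   -0.13  0.86  0.98]
delta [ 0.0006 -0.001   0.0021] turn [0.0008 0.0008 0.0002] rows 0.0
dial [455.3 212.6] [40.7 40.9] [(array([475. , 147.2]), np.float64(-73.2)), (array([515.3, 202.6]), np.float64(-9.5))]
```

View pics/g1.png

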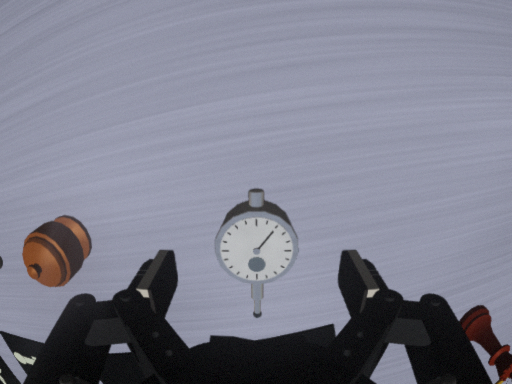

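The dial sits centred between the open fingers at (257,250), stem pointing down between them. Closing on it.

Request:
move_arm([
  {"delta_pos": [0, 0, 0.003], "turn": [0, 0, 0], "fingers": 0.3},
  {"delta_pos": [0, 0, 0.003], "turn": [0, 0, 0], "fingers": 0.7},
  {"delta_pos": [0, 0, 0.003], "turn": [0, 0, 0], "fingers": 0.7},
  {"delta_pos": [0, 0, 0.003], "turn": [0, 0, 0], "fingers": 0.7},
  {"delta_pos": [0, 0, 0.003], "turn": [0, 0, 0], "fingers": 0.7},
  {"delta_pos": [0, 0, 0.003], "turn": [0, 0, 0], "fingers": 0.7},
], force=45)

```text
clock: 5.48
position: [0.4548, 0.2135, 0.0123]
ee_rot: [0.084, 0.996, 0.0, -0.0]
ft_force: [0.3, 0.3, -0.3]
grip_width: 0.298
grasp_force: 0.0
```

```bash
python3 -c "
from meas import *
st();move(.6152,-.2174,.09,176.2)"
```

```text
t 5.48 [0.4548 0.2135 0.0123] yaw 170.33 z [ 0.  0. -1.] w 0.298 gf 0.0 ft [ 0.3  0.3 -0.3] j [-0.84  0.3   0.34  2.01 -0.13  0.86  0.98]
delta [-0.2305 -0.3978 -0.0777] turn [ 1.000e-04 -0.000e+00 -1.024e-01] rows 7.5
```

```bash
python3 -c "
from meas import *
c=shot('g2');dial(c,.45,.21)
im=cv2.imread('pics/g2.png')[150:384,90:430];s=camera('side');save(s,'s2');i2=cv2.imread('pics/s2.png')[130:240,150:270]
cv2.imwrite('pics/g2c.png',np.hstack([im,cv2.resize(i2,(255,234),interpolation=cv2.INTER_CUBIC)]))"
```

```text
dial [496.  208.3] [102.6 142.6] [(array([438. , 215.3]), np.float64(173.1))]
```

View pics/g2c.png

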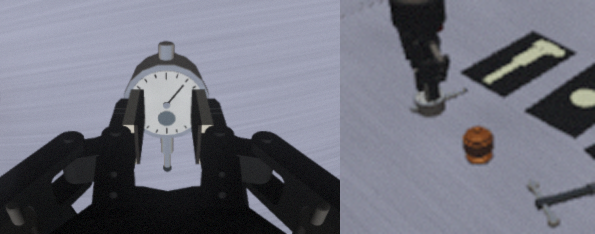

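The fingers look as though they closed above the dial face, because they overlap the bezel and the grip force is 0. I'll check heights with the range image.

```bash
python3 -c "
from meas import *
c=dict(np.load('g2.npz'));v,u=np.mgrid[:384,:512]
a=(u-c['cx'])/c['fx'];b=(v-c['cy'])/c['fy'];r=np.hypot(a,b)+1e-9;z=c['range_z']
p=np.stack([np.tan(r)*a/r*z,np.tan(r)*b/r*z,z],-1)@c['T'][:3,:3].T+c['T'][:3,3]
for q in[(256,60),(150,150),(400,150),(256,230),(256,245),(257,270),(228,245),(228,260),(228,290),(232,250),(236,250),(284,250),(280,250),(257,200)]:print(q,p[q[1],q[0]].round(4),c['color'][q[1],q[0]])
for col in(224,228,232,288,292): print(col,[(vv,(p[vv,col]*1000).round().tolist()) for vv in range(232,300,10)])
"
```

```text
(256, 60) [3.517e-01 2.303e-01 1.000e-04] [160 163 179]
(150, 150) [0.3905 0.1594 0.0005] [157 160 177]
(400, 150) [0.4149 0.3092 0.0012] [156 160 179]
(256, 230) [0.4404 0.2152 0.025 ] [177 178 180]
(256, 245) [0.4491 0.2137 0.0254] [193 195 196]
(257, 270) [0.4648 0.2115 0.0261] [ 98 109 120]
(228, 245) [0.4407 0.2009 0.037 ] [56 55 54]
(228, 260) [0.4408 0.2023 0.052 ] [26 29 30]
(228, 290) [0.4492 0.2014 0.0636] [37 36 35]
(232, 250) [0.4449 0.2019 0.035 ] [27 31 32]
(236, 250) [0.4506 0.2022 0.025 ] [195 198 198]
(284, 250) [0.4466 0.2282 0.0401] [33 31 34]
(280, 250) [0.4542 0.2261 0.0258] [176 178 180]
(257, 200) [0.4273 0.2179 0.0146] [137 145 158]
224 [(232, [439.0, 198.0, 25.0]), (242, [441.0, 199.0, 33.0]), (252, [441.0, 199.0, 43.0]), (262, [441.0, 200.0, 53.0]), (272, [441.0, 201.0, 61.0]), (282, [444.0, 201.0, 64.0]), (292, [450.0, 200.0, 64.0])]
228 [(232, [439.0, 200.0, 26.0]), (242, [441.0, 200.0, 33.0]), (252, [441.0, 201.0, 44.0]), (262, [441.0, 202.0, 53.0]), (272, [442.0, 203.0, 61.0]), (282, [445.0, 202.0, 63.0]), (292, [449.0, 202.0, 65.0])]
232 [(232, [439.0, 202.0, 26.0]), (242, [442.0, 202.0, 33.0]), (252, [446.0, 202.0, 35.0]), (262, [451.0, 201.0, 37.0]), (272, [452.0, 201.0, 45.0]), (282, [456.0, 201.0, 47.0]), (292, [462.0, 199.0, 48.0])]
288 [(232, [444.0, 232.0, 25.0]), (242, [446.0, 231.0, 33.0]), (252, [446.0, 230.0, 44.0]), (262, [446.0, 229.0, 52.0]), (272, [445.0, 228.0, 62.0]), (282, [449.0, 228.0, 64.0]), (292, [454.0, 227.0, 64.0])]
292 [(232, [445.0, 234.0, 26.0]), (242, [447.0, 233.0, 33.0]), (252, [446.0, 232.0, 44.0]), (262, [445.0, 231.0, 54.0]), (272, [446.0, 230.0, 61.0]), (282, [450.0, 229.0, 63.0]), (292, [450.0, 229.0, 70.0])]
```

The range image puts the fingertips at about z = 28 mm with the TCP reading 12 mm. The tips are therefore well behind where I expected, so I'll open a little and measure that offset before going lower.

Request:
move_arm([
  {"delta_pos": [0, 0, -0.01], "turn": [0, 0, 0], "fingers": 0.3},
  {"delta_pos": [0, 0, -0.01], "turn": [0, 0, 0], "fingers": 0.3},
  {"delta_pos": [0, 0, -0.01], "turn": [0, 0, 0], "fingers": 0.3},
  {"delta_pos": [0, 0, -0.01], "turn": [0, 0, 0], "fingers": 0.3},
  {"delta_pos": [0, 0, -0.01], "turn": [0, 0, 0], "fingers": 0.3},
])

```text
clock: 6.2
position: [0.4547, 0.2134, 0.0222]
ee_rot: [0.084, 0.996, -0.0, -0.0]
ft_force: [0.5, -0.5, 0.2]
grip_width: 0.7
grasp_force: 0.0
```

```bash
cat >> h.py <<'E'
def wcloud(c):
    v,u=np.mgrid[:384,:512];a=(u-c['cx'])/c['fx'];b=(v-c['cy'])/c['fy'];r=np.hypot(a,b)+1e-9;z=c['range_z']
    return np.stack([np.tan(r)*a/r*z,np.tan(r)*b/r*z,z],-1)@c['T'][:3,:3].T+c['T'][:3,3]
E
python3 -c "
from meas import *
st();T=wpose(get_obs());c=shot('g3');dial(c,.45,.21)
p=(wcloud(c)-T[:3,3])@T[:3,:3]   # tool frame
D=c['color'].max(2)<75
for lo,hi in((-60,0),(0,60)):
    m=D&(p[...,1]*1000>lo)&(p[...,1]*1000<hi)&(p[...,2]>-.06)&(np.abs(p[...,0])<.02)
    q=p[m]*1000; print(len(q),'zmax tool',np.percentile(q[:,2],[90,98,100]).round(1),'at tip:',np.median(q[q[:,2]>np.percentile(q[:,2],96)],0).round(1))
"
```

```text
t 6.2 [0.4547 0.2134 0.0222] yaw 170.33 z [-0. -0. -1.] w 0.7 gf 0.0 ft [ 0.5 -0.5  0.2] j [-0.84  0.28  0.35  2.   -0.12  0.88  0.98]
dial [497.6 205.6] [ 85.8 147.3] [(array([505.7, 260.9]), np.float64(81.7)), (array([494.6, 154. ]), np.float64(-93.3)), (array([437.9, 215.4]), np.float64(170.7))]
1680 zmax tool [-24.2  14.4  19.5] at tip: [ 17.5 -13.7  14.4]
1689 zmax tool [-24.3  14.1  19.2] at tip: [17.5 12.3 14.1]
```

View pics/g3.png

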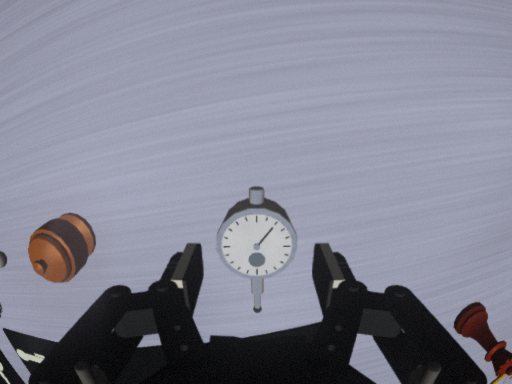

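The fingers stand clear on both sides of the dial with tips at (190,245) and (325,245). I'll measure the tip offset without the dial's rim in the mask.

```bash
python3 -c "
from h import *
for n,T0,lo,hi in(('g3',.0222,26,45),('g2',.0123,9,20),('g1',.0158,36,52)):
    c=dict(np.load(n+'.npz'));T=c['T']@np.linalg.inv(c['tool_from_camera']);p=(wcloud(c)-T[:3,3])@T[:3,:3]*1000
    D=(c['color'].max(2)<90)&(c['range_z']>0)&(np.abs(p[...,1])>lo)&(np.abs(p[...,1])<hi)&(np.abs(p[...,0])<25)&(p[...,2]>-60)&(T[2,3]*1000-p[...,2]>27)
    q=p[D];print(n,len(q));
    for s in(-1,1):
        k=q[q[:,1]*s>0];k=k[np.argsort(-k[:,2])][:12];print(k.round(0).tolist())
"
```

```text
g3 3224
[[5.0, -30.0, -18.0], [4.0, -30.0, -18.0], [4.0, -30.0, -19.0], [4.0, -30.0, -19.0], [3.0, -30.0, -20.0], [2.0, -30.0, -20.0], [7.0, -30.0, -20.0], [3.0, -30.0, -20.0], [1.0, -30.0, -20.0], [9.0, -30.0, -21.0], [2.0, -30.0, -21.0], [8.0, -30.0, -21.0]]
[[7.0, 30.0, -19.0], [6.0, 30.0, -19.0], [-6.0, 30.0, -19.0], [6.0, 30.0, -20.0], [-6.0, 30.0, -20.0], [9.0, 30.0, -20.0], [7.0, 30.0, -20.0], [8.0, 30.0, -20.0], [10.0, 30.0, -20.0], [-6.0, 30.0, -20.0], [-8.0, 30.0, -20.0], [1.0, 30.0, -21.0]]
g2 2157
[[-10.0, -13.0, -15.0], [-7.0, -13.0, -15.0], [-9.0, -13.0, -15.0], [9.0, -13.0, -16.0], [10.0, -13.0, -16.0], [-7.0, -13.0, -16.0], [9.0, -13.0, -16.0], [9.0, -13.0, -16.0], [-8.0, -13.0, -17.0], [11.0, -14.0, -17.0], [5.0, -13.0, -17.0], [7.0, -13.0, -17.0]]
[[10.0, 13.0, -16.0], [8.0, 13.0, -16.0], [9.0, 13.0, -16.0], [7.0, 13.0, -17.0], [10.0, 13.0, -17.0], [6.0, 13.0, -17.0], [9.0, 13.0, -17.0], [8.0, 13.0, -17.0], [6.0, 13.0, -17.0], [5.0, 13.0, -18.0], [11.0, 19.0, -18.0], [11.0, 17.0, -18.0]]
g1 2709
[[-8.0, -43.0, -26.0], [5.0, -43.0, -27.0], [6.0, -43.0, -27.0], [-2.0, -43.0, -27.0], [-7.0, -43.0, -27.0], [8.0, -43.0, -27.0], [5.0, -43.0, -27.0], [-5.0, -43.0, -27.0], [-6.0, -43.0, -28.0], [6.0, -43.0, -28.0], [-9.0, -43.0, -28.0], [-3.0, -43.0, -28.0]]
[[-7.0, 43.0, -27.0], [-1.0, 43.0, -27.0], [-8.0, 43.0, -27.0], [-6.0, 43.0, -27.0], [3.0, 43.0, -28.0], [-2.0, 43.0, -28.0], [0.0, 42.0, -28.0], [-5.0, 43.0, -28.0], [9.0, 43.0, -28.0], [2.0, 43.0, -28.0], [-8.0, 43.0, -28.0], [-3.0, 43.0, -28.0]]
```

Measured tip positions are 27 mm behind the TCP when open, 19.5 mm at 60 mm opening and 15.5 mm at 25 mm. The stated figure was 11 mm ahead, so I'll use mine. For the dial the TCP should go to z ≈ -13 mm.

Request:
move_arm([
  {"delta_pos": [0, 0, 0.015], "turn": [0, 0, 0], "fingers": 0.3},
  {"delta_pos": [0, 0, 0.025], "turn": [0, 0, 0], "fingers": 0.3},
  {"delta_pos": [0, 0, 0.032], "turn": [0, 0, 0], "fingers": 0.3},
  {"delta_pos": [0, 0, 0.035], "turn": [0, 0, 0], "fingers": 0.3},
  {"delta_pos": [0, 0, 0.035], "turn": [0, 0, 0], "fingers": 0.3},
])

```text
clock: 6.88
position: [0.4548, 0.2134, -0.0128]
ee_rot: [0.084, 0.996, -0.0, -0.0]
ft_force: [0.6, -0.3, -0.0]
grip_width: 0.7
grasp_force: 0.0
```

Request:
move_arm([
  {"delta_pos": [0, 0, 0], "turn": [0, 0, 0], "fingers": 0.6},
  {"delta_pos": [0, 0, 0], "turn": [0, 0, 0], "fingers": 0.6},
  {"delta_pos": [0, 0, 0], "turn": [0, 0, 0], "fingers": 0.6},
  {"delta_pos": [0, 0, 0], "turn": [0, 0, 0], "fingers": 0.6},
  {"delta_pos": [0, 0, 0], "turn": [0, 0, 0], "fingers": 0.6},
], force=45)

```text
clock: 7.5
position: [0.4551, 0.2136, -0.0121]
ee_rot: [0.084, 0.996, 0.0, 0.0]
ft_force: [-1.8, -1.0, 5.0]
grip_width: 0.536
grasp_force: 45.2
```

```bash
python3 -c "
from meas import *
st();move(.6152,-.2174,.08,176.2)"
```

```text
t 7.5 [ 0.4551  0.2136 -0.0121] yaw 170.33 z [ 0.     0.001 -1.   ] w 0.536 gf 45.2 ft [-1.8 -1.   5. ] j [-0.83  0.34  0.34  2.02 -0.15  0.81  1.  ]
delta [-0.2303 -0.398  -0.0923] turn [ 0.0007  0.0004 -0.1025] rows 7.5
```

Request:
move_arm([
  {"delta_pos": [0, 0, -0.02], "turn": [0, 0, 0], "fingers": 0.6},
  {"delta_pos": [0, 0, -0.06], "turn": [0, 0, 0], "fingers": 0.6},
  {"delta_pos": [0, 0, -0.092], "turn": [0, 0, 0], "fingers": 0.6},
  {"delta_pos": [0, 0, -0.092], "turn": [0, 0, 0], "fingers": 0.6},
])

```text
clock: 8.0
position: [0.4563, 0.2144, 0.0816]
ee_rot: [0.084, 0.996, 0.002, 0.002]
ft_force: [-0.4, 1.4, -1.7]
grip_width: 0.534
grasp_force: 46.4
```

```bash
python3 -c "
from meas import *
st();c=shot('g4');p=wcloud(c);print(p[[215,225,235,245],[257]*4].round(4));move(.6152,-.2174,.08,176.2)"
```

```text
t 8.0 [0.4563 0.2144 0.0816] yaw 170.33 z [ 0.004  0.003 -1.   ] w 0.534 gf 46.4 ft [-0.4  1.4 -1.7] j [-0.86  0.19  0.37  1.96 -0.08  1.    0.94]
[[0.427  0.2191 0.1098]
 [0.4324 0.2182 0.109 ]
 [0.4328 0.2181 0.1188]
 [0.4374 0.2173 0.1196]]
delta [-0.2301 -0.3983 -0.0004] turn [ 0.0017  0.0013 -0.1024] rows 7.4
```

View pics/g4.png

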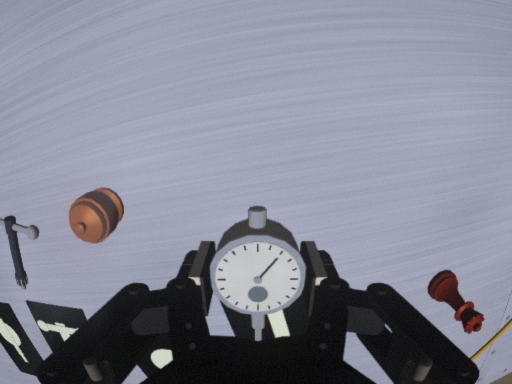

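The dial is lifted level between the pads, face up, at (258,275). Carrying it to its mat.

Request:
move_arm([
  {"delta_pos": [-0.23, -0.398, 0], "turn": [0, 0, -0.102], "fingers": 0.6},
  {"delta_pos": [-0.23, -0.398, 0], "turn": [0, 0, -0.102], "fingers": 0.6},
  {"delta_pos": [-0.23, -0.398, 0], "turn": [0, 0, -0.102], "fingers": 0.6},
  {"delta_pos": [-0.23, -0.398, 0], "turn": [0, 0, -0.102], "fingers": 0.6},
  {"delta_pos": [-0.23, -0.398, 0], "turn": [0, 0, -0.102], "fingers": 0.6},
  {"delta_pos": [-0.23, -0.398, 0], "turn": [0, 0, -0.102], "fingers": 0.6},
  {"delta_pos": [-0.23, -0.398, 0], "turn": [0, 0, -0.102], "fingers": 0.6},
  {"delta_pos": [-0.23, -0.398, 0], "turn": [0, 0, -0.102], "fingers": 0.6},
  {"delta_pos": [-0.23, -0.398, 0], "turn": [0, 0, -0.102], "fingers": 0.6},
  {"delta_pos": [-0.23, -0.398, 0], "turn": [0, 0, -0.102], "fingers": 0.6},
  {"delta_pos": [-0.23, -0.398, 0], "turn": [0, 0, -0.102], "fingers": 0.6},
])

```text
clock: 9.43
position: [0.6147, -0.2158, 0.0789]
ee_rot: [0.032, 0.999, 0.0, -0.0]
ft_force: [-0.8, -0.3, -1.6]
grip_width: 0.535
grasp_force: 46.5
```

```bash
python3 -c "
from meas import *
st();o=get_obs();c=shot('g5');zb=o['position'][2]+.0125;p=wcloud(c)
f=p[(p[...,2]>o['position'][2]+.03)&(p[...,2]<o['position'][2]+.046)&(c['color'].min(2)>110)]
print('face z-tcp',np.median(f[:,2])-o['position'][2],len(f));A=np.c_[f[:,:2],np.ones(len(f))];print('tilt',np.linalg.lstsq(A,f[:,2],rcond=None)[0][:2].round(3))
dial(c,.6152,-.217,zb);move(.6152,-.2174,-.0088,176.2)"
```

```text
t 9.43 [ 0.6147 -0.2158  0.0789] yaw 176.28 z [-0.     0.001 -1.   ] w 0.535 gf 46.5 ft [-0.8 -0.3 -1.6] j [-0.14  0.54  0.55  1.57 -0.31  1.12  1.99]
face z-tcp 0.037453363823975974 6138
tilt [ 0.002 -0.   ]
dial [ 596.1 -247.8] [118.8 191.1] [(array([ 623.4, -202.2]), np.float64(59.1))]
delta [-0.0006 -0.0014  0.0879] turn [ 0.0008 -0.0002  0.0013] rows 1.4
```

Request:
move_arm([
  {"delta_pos": [-0.0006, -0.0015, 0.04], "turn": [0, 0, 0], "fingers": 0.6},
  {"delta_pos": [-0.0006, -0.0015, 0.065], "turn": [0, 0, 0], "fingers": 0.6},
  {"delta_pos": [-0.0006, -0.0015, 0.08], "turn": [0, 0, 0], "fingers": 0.6},
  {"delta_pos": [-0.0006, -0.0015, 0.086], "turn": [0, 0, 0], "fingers": 0.6},
  {"delta_pos": [-0.0006, -0.0015, 0.088], "turn": [0, 0, 0], "fingers": 0.6},
  {"delta_pos": [-0.0006, -0.0015, 0.088], "turn": [0, 0, 0], "fingers": 0.6},
])

```text
clock: 10.22
position: [0.6157, -0.2192, -0.0079]
ee_rot: [0.033, 0.999, -0.0, 0.001]
ft_force: [-0.1, 0.6, -0.7]
grip_width: 0.535
grasp_force: 46.5
```

```bash
python3 -c "
from meas import *
st();move(.6152,-.2174,-.009,176.2)"
```

```text
t 10.22 [ 0.6157 -0.2192 -0.0079] yaw 176.18 z [ 0.001 -0.    -1.   ] w 0.535 gf 46.5 ft [-0.1  0.6 -0.7] j [-0.1   0.65  0.51  1.61 -0.37  0.97  2.03]
delta [0.0006 0.0018 0.0011] turn [-0.0001  0.0012 -0.0004] rows 0.0
```

Request:
move_arm([
  {"delta_pos": [0.0006, 0.0015, 0.0008], "turn": [0, 0, 0], "fingers": 0.6},
  {"delta_pos": [0.0006, 0.0015, 0.0012], "turn": [0, 0, 0], "fingers": 0.6},
  {"delta_pos": [0.0006, 0.0015, 0.0012], "turn": [0, 0, 0], "fingers": 0.6},
])

```text
clock: 10.6
position: [0.6151, -0.2175, -0.009]
ee_rot: [0.033, 0.999, 0.0, 0.0]
ft_force: [-3.1, 1.1, 5.7]
grip_width: 0.535
grasp_force: 46.9
```

```bash
python3 -c "
from meas import *
st();move(.6152,-.2174,-.009,176.2)"
```

```text
t 10.6 [ 0.6151 -0.2175 -0.009 ] yaw 176.17 z [ 0.001  0.    -1.   ] w 0.535 gf 46.9 ft [-3.1  1.1  5.7] j [-0.11  0.65  0.51  1.62 -0.37  0.97  2.03]
delta [-0.0001  0.0001  0.    ] turn [ 0.0002  0.0009 -0.0005] rows 0.0
```

Contact is light at 5.7 N. Releasing, then rising and backing off to look and to head for the key.

Request:
move_arm([
  {"delta_pos": [0, 0, 0], "turn": [0, 0, 0], "fingers": 0.3},
  {"delta_pos": [0, 0, 0], "turn": [0, 0, 0], "fingers": 0.2},
  {"delta_pos": [0, 0, 0], "turn": [0, 0, 0], "fingers": 0.2},
  {"delta_pos": [0, 0, -0.06], "turn": [0, 0, 0], "fingers": 0.2},
  {"delta_pos": [0, 0, -0.12], "turn": [0, 0, 0], "fingers": 0.2},
  {"delta_pos": [0.06, 0.07, -0.18], "turn": [0, 0, 0], "fingers": 0.2},
  {"delta_pos": [0.06, 0.07, -0.2], "turn": [0, 0, 0], "fingers": 0.2},
  {"delta_pos": [0.06, 0.07, -0.2], "turn": [0, 0, 0], "fingers": 0.2},
  {"delta_pos": [0.06, 0.07, -0.2], "turn": [0, 0, 0], "fingers": 0.2},
])

```text
clock: 11.72
position: [0.5595, -0.1437, 0.1899]
ee_rot: [0.033, 0.999, 0.0, 0.0]
ft_force: [0.2, -0.6, 0.1]
grip_width: 0.803
grasp_force: 0.0
```

```bash
cat >> meas.py <<'E'
def mats(c,x0,y0,w=.4,h=.4):
    I=rect(c,x0,y0,w,h,.003,.0005);m=cv2.morphologyEx((I.max(2)<80).astype(np.uint8),cv2.MORPH_OPEN,np.ones((5,5)))
    for b in blobs(m,x0,y0,w,h,.0005,.006): print('dark',*rr(b))
    return I
E
python3 -c "
from meas import *
st();c=shot('g6');I=mats(c,.58,-.15);cv2.imwrite('pics/g6r.png',I[::1,::1,::-1][:600,:800])
dial(c,.62,-.2174,.003);key(c,.47,-.075);cal(c,.46,-.216)"
```

```text
t 11.72 [ 0.5595 -0.1437  0.1899] yaw 176.19 z [ 0.  0. -1.] w 0.803 gf 0.0 ft [ 0.2 -0.6  0.1] j [-0.34  0.27  0.61  1.66 -0.16  1.26  1.81]
dark [ 667.2 -258. ] [172.4 237.8] 86.0
dark [690.5 -35.5] [191.5 180.6] 83.0
dial [ 674.3 -263.8] [199.7 313. ] [(array([ 630.2, -220.4]), np.float64(135.5))]
key stem [(array([471.8, -76.1]), array([14.6, 89.1]), 70.2), (array([550.5, -79.5]), array([73.,  9.]), 90.0)]
cal body [ 456.4 -215.4] [24.4 49.9] 82.6
```

View pics/g6r.png

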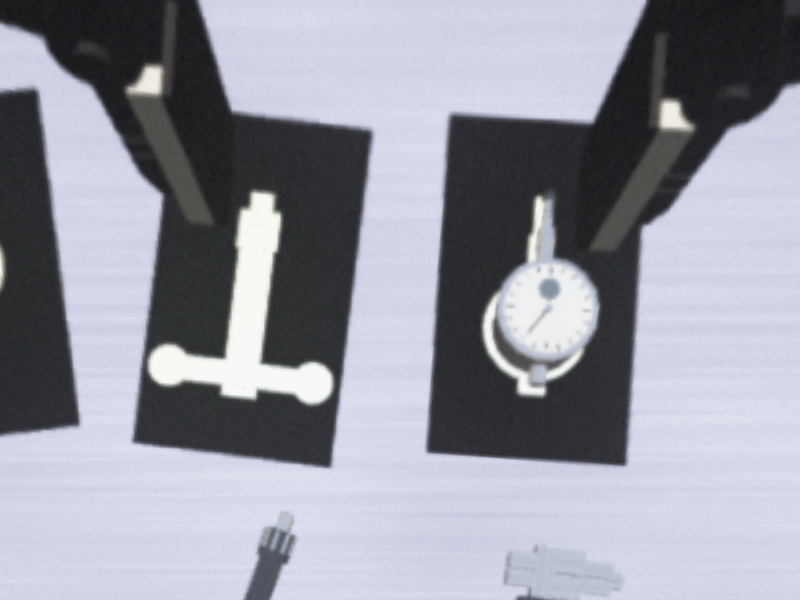

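The dial sits on its mat and the offset from the outline is mostly parallax, since the face is 27 mm up. I'll measure at the right heights.

```bash
cat >> meas.py <<'E'
def dialm(c,x0=.6152,y0=-.2174,dz=.003):
    I=view(c,x0,y0,.022+dz,.1,.1);g=cv2.medianBlur(cv2.cvtColor(I,cv2.COLOR_RGB2GRAY),3)
    h=cv2.HoughCircles(g,cv2.HOUGH_GRADIENT_ALT,1.5,30,param1=150,param2=.6,minRadius=38,maxRadius=54)
    if h is not None: print('hough',[((x0+.05-v*.0005)*1000,(y0+.05-u*.0005)*1000,r*.5) for u,v,r in h[0]])
    J=view(c,x0+.045,y0,.012+dz,.06,.05).astype(int);m=((J[...,2]-J[...,0]>4)&(J.max(2)>95)).astype(np.uint8)
    m=cv2.morphologyEx(m,cv2.MORPH_OPEN,np.ones((3,3)))
    for b in big(m,x0+.045,y0,.06,.05)[:2]: print('stem',*rr(b))
E
python3 -c "
from meas import *
c=dict(np.load('g6.npz'));dialm(c)
c=dict(np.load('w3.npz'));dialm(c,.4548,.2127,0)"
```

```text
hough [(np.float32(615.7), np.float32(-217.65), np.float32(24.264658))]
stem [ 655.5 -220.9] [39.  39.5] 90.0
hough [(np.float32(452.30002), np.float32(212.45), np.float32(23.932348))]
stem [500.  212.9] [59.5 49.5] 90.0
```

The dial is at (615.7, -217.7) against a target of (615.2, -217.4). Next, the key.

```bash
python3 -c "
from h import *
move(.462,-.0725,.06,160.1)"
```

```text
delta [0.1017 0.065  0.1294] turn [-0.0004 -0.001   0.28  ] rows 2.8
```

Request:
move_arm([
  {"delta_pos": [0.1017, 0.065, 0.1], "turn": [0, 0, 0.28], "fingers": 0.5},
  {"delta_pos": [0.1017, 0.065, 0.1], "turn": [0, 0, 0.28], "fingers": 0.5},
  {"delta_pos": [0.1017, 0.065, 0.1], "turn": [0, 0, 0.28], "fingers": 0.5},
  {"delta_pos": [0.1017, 0.065, 0.1], "turn": [0, 0, 0.28], "fingers": 0.5},
  {"delta_pos": [0.1017, 0.065, 0.15], "turn": [0, 0, 0.28], "fingers": 0.5},
  {"delta_pos": [0.1017, 0.065, 0.18], "turn": [0, 0, 0.28], "fingers": 0.5},
  {"delta_pos": [0.1017, 0.065, 0.195], "turn": [0, 0, 0.28], "fingers": 0.5},
  {"delta_pos": [0.1017, 0.065, 0.2], "turn": [0, 0, 0.28], "fingers": 0.5},
  {"delta_pos": [0.1017, 0.065, 0.2], "turn": [0, 0, 0.28], "fingers": 0.5},
])

```text
clock: 12.9
position: [0.4631, -0.0724, -0.0094]
ee_rot: [0.173, 0.985, -0.0, 0.0]
ft_force: [0.3, 0.4, -0.3]
grip_width: 0.495
grasp_force: 0.0
```

```bash
python3 -c "
from meas import *
st();move(.462,-.0725,-.0115,160.1)"
```

```text
t 12.9 [ 0.4631 -0.0724 -0.0094] yaw 160.11 z [ 0.001 -0.    -1.   ] w 0.495 gf 0.0 ft [ 0.3  0.4 -0.3] j [-0.45  0.3   0.57  2.11 -0.22  0.79  1.47]
delta [ 0.001  -0.0005  0.0021] turn [0.0001 0.0008 0.0001] rows 0.0
```

Request:
move_arm([
  {"delta_pos": [0.001, 0, 0.0015], "turn": [0, 0, 0], "fingers": 0.7},
  {"delta_pos": [0.001, 0, 0.0015], "turn": [0, 0, 0], "fingers": 0.92},
  {"delta_pos": [0.001, 0, 0.0015], "turn": [0, 0, 0], "fingers": 0.92},
  {"delta_pos": [0.001, 0, 0.0015], "turn": [0, 0, 0], "fingers": 0.92},
  {"delta_pos": [0.001, 0, 0.0015], "turn": [0, 0, 0], "fingers": 0.92},
  {"delta_pos": [0.001, 0, 0.0015], "turn": [0, 0, 0], "fingers": 0.92},
  {"delta_pos": [0.001, 0, 0.0015], "turn": [0, 0, 0], "fingers": 0.92},
], force=60)

```text
clock: 13.78
position: [0.4618, -0.0717, -0.0108]
ee_rot: [0.172, 0.985, 0.0, 0.0]
ft_force: [-1.7, -1.5, 6.7]
grip_width: 0.112
grasp_force: 58.6
```

```bash
python3 -c "
from meas import *
st();move(.6171,-.0737,.06,172.8)"
```

```text
t 13.78 [ 0.4618 -0.0717 -0.0108] yaw 160.14 z [ 0.001  0.    -1.   ] w 0.112 gf 58.6 ft [-1.7 -1.5  6.7] j [-0.45  0.3   0.56  2.11 -0.22  0.79  1.47]
delta [-0.1468  0.0509 -0.0707] turn [ 0.0005  0.0007 -0.221 ] rows 2.7
```

Request:
move_arm([
  {"delta_pos": [0, 0, -0.02], "turn": [0, 0, 0], "fingers": 0.92},
  {"delta_pos": [0, 0, -0.05], "turn": [0, 0, 0], "fingers": 0.92},
  {"delta_pos": [0, 0, -0.07], "turn": [0, 0, 0], "fingers": 0.92},
  {"delta_pos": [-0.1468, 0.051, -0.07], "turn": [0, 0, -0.221], "fingers": 0.92},
  {"delta_pos": [-0.1468, 0.051, -0.07], "turn": [0, 0, -0.221], "fingers": 0.92},
  {"delta_pos": [-0.1468, 0.051, -0.07], "turn": [0, 0, -0.221], "fingers": 0.92},
  {"delta_pos": [-0.1468, 0.051, -0.07], "turn": [0, 0, -0.221], "fingers": 0.92},
  {"delta_pos": [-0.1468, 0.051, -0.07], "turn": [0, 0, -0.221], "fingers": 0.92},
  {"delta_pos": [-0.1468, 0.051, -0.07], "turn": [0, 0, -0.221], "fingers": 0.92},
])

```text
clock: 14.9
position: [0.6159, -0.0736, 0.0587]
ee_rot: [0.063, 0.998, 0.0, -0.0]
ft_force: [-0.3, 1.1, -2.3]
grip_width: 0.107
grasp_force: 59.0
```

```bash
python3 -c "
from meas import *
st();c=shot('k1');move(.6171,-.0737,-.0078,172.8)
o=get_obs();z=o['position'][2]+.0108;T=wpose(o)
for b in big(((lambda I:(I.max(2)>120)&(I[...,2].astype(int)-I[...,0]<19))(view(c,.6,-.0737,z+.008,.14,.1))).astype(np.uint8),.6,-.0737,.14,.1)[:4]: print(*rr(b))"
```

```text
t 14.9 [ 0.6159 -0.0736  0.0587] yaw 172.77 z [-0.  0. -1.] w 0.107 gf 59.0 ft [-0.3  1.1 -2.3] j [-0.38  0.5   0.55  1.67 -0.29  1.05  1.71]
delta [-0.001  -0.0001  0.0666] turn [ 0.0006 -0.0002 -0.0004] rows 1.1
[600.2 -34.2] [61.  99.5] 90.0
[ 591.2 -103.9] [53.6 82.1] 86.3
[573.4 -68.1] [60.8 17.7] 80.3
```

View pics/k1.png

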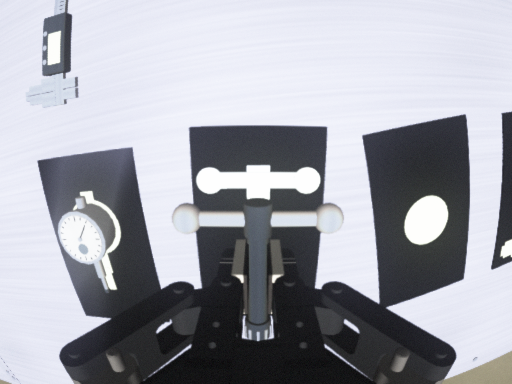

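The key is held square to its outline: balls at (187,218) and (330,218), head at (258,325). I'll check its tilt before lowering.

```bash
python3 -c "
from h import *
c=dict(np.load('k1.npz'));p=wcloud(c)
for u,v in((187,217),(330,217),(258,208),(258,230),(258,250),(258,280),(258,300),(258,320),(250,325),(266,325)):print((u,v),p[v-1:v+2,u-1:u+2].reshape(-1,3).mean(0).round(4))"
```

```text
(187, 217) [ 0.5845 -0.1041  0.0844]
(330, 217) [ 0.593  -0.0354  0.085 ]
(258, 208) [ 0.584  -0.0693  0.0847]
(258, 230) [ 0.5884 -0.07    0.0993]
(258, 250) [ 0.6068 -0.0722  0.0838]
(258, 280) [ 0.625  -0.0745  0.0839]
(258, 300) [ 0.6386 -0.0762  0.084 ]
(258, 320) [ 0.654  -0.0782  0.0837]
(250, 325) [ 0.6569 -0.0832  0.0844]
(266, 325) [ 0.6589 -0.074   0.0835]
```

Request:
move_arm([
  {"delta_pos": [-0.001, 0, 0.03], "turn": [0, 0, 0], "fingers": 0.92},
  {"delta_pos": [-0.001, 0, 0.05], "turn": [0, 0, 0], "fingers": 0.92},
  {"delta_pos": [-0.001, 0, 0.06], "turn": [0, 0, 0], "fingers": 0.92},
  {"delta_pos": [-0.001, 0, 0.064], "turn": [0, 0, 0], "fingers": 0.92},
  {"delta_pos": [-0.001, 0, 0.0655], "turn": [0, 0, 0], "fingers": 0.92},
  {"delta_pos": [-0.001, 0, 0.0655], "turn": [0, 0, 0], "fingers": 0.92},
  {"delta_pos": [-0.001, 0, 0.0655], "turn": [0, 0, 0], "fingers": 0.92},
])

```text
clock: 15.82
position: [0.6182, -0.0737, -0.0064]
ee_rot: [0.063, 0.998, 0.0, 0.0]
ft_force: [0.4, 0.2, -3.2]
grip_width: 0.109
grasp_force: 59.0
```

```bash
python3 -c "
from meas import *
st();move(.6171,-.0737,-.0078,172.8)"
```

```text
t 15.82 [ 0.6182 -0.0737 -0.0064] yaw 172.8 z [ 0.001  0.    -1.   ] w 0.109 gf 59.0 ft [ 0.4  0.2 -3.2] j [-0.35  0.59  0.51  1.7  -0.34  0.94  1.74]
delta [ 0.0011 -0.0001  0.0014] turn [ 0.0002  0.0008 -0.0001] rows 0.0
```

Request:
move_arm([
  {"delta_pos": [0.001, 0, 0.0008], "turn": [0, 0, 0], "fingers": 0.92},
  {"delta_pos": [0.001, 0, 0.0015], "turn": [0, 0, 0], "fingers": 0.92},
  {"delta_pos": [0.001, 0, 0.0015], "turn": [0, 0, 0], "fingers": 0.92},
])

```text
clock: 16.2
position: [0.617, -0.0736, -0.0077]
ee_rot: [0.063, 0.998, 0.0, 0.0]
ft_force: [-3.8, -0.1, 5.3]
grip_width: 0.107
grasp_force: 59.9
```

```bash
python3 -c "
from meas import *
st();move(.6171,-.0737,-.008,172.8)"
```

```text
t 16.2 [ 0.617  -0.0736 -0.0077] yaw 172.79 z [ 0.  0. -1.] w 0.107 gf 59.9 ft [-3.8 -0.1  5.3] j [-0.35  0.59  0.51  1.71 -0.34  0.94  1.74]
delta [-0.0001 -0.0001  0.0003] turn [ 0.0005  0.0004 -0.0002] rows 0.0
```

Request:
move_arm([
  {"delta_pos": [0, 0, 0], "turn": [0, 0, 0], "fingers": 0.7},
  {"delta_pos": [0, 0, 0], "turn": [0, 0, 0], "fingers": 0.5},
  {"delta_pos": [0, 0, 0], "turn": [0, 0, 0], "fingers": 0.5},
  {"delta_pos": [0, 0, -0.06], "turn": [0, 0, 0], "fingers": 0.5},
  {"delta_pos": [0, 0, -0.12], "turn": [0, 0, 0], "fingers": 0.2},
  {"delta_pos": [0.07, -0.06, -0.18], "turn": [0, 0, 0], "fingers": 0.2},
  {"delta_pos": [0.07, -0.06, -0.2], "turn": [0, 0, 0], "fingers": 0.2},
  {"delta_pos": [0.07, -0.06, -0.2], "turn": [0, 0, 0], "fingers": 0.2},
  {"delta_pos": [0.07, -0.06, -0.2], "turn": [0, 0, 0], "fingers": 0.2},
])

```text
clock: 17.32
position: [0.54, -0.1237, 0.1914]
ee_rot: [0.063, 0.998, 0.0, 0.0]
ft_force: [0.3, -0.0, -0.7]
grip_width: 0.802
grasp_force: 0.0
```

```bash
python3 -c "
from meas import *
st();c=shot('k2')
I=view(c,.61,-.075,.011,.13,.14);cv2.imwrite('pics/k2r.png',I[:,:,::-1])
J=I.astype(int);m=(J.max(2)>95)&(J[...,0]-J[...,2]<3);m=m.astype(np.uint8)
cv2.imwrite('pics/k2r.png',np.hstack([I[:,:,::-1],cv2.merge([m*255]*3)]))
g=cv2.cvtColor(view(c,.6,-.075,.011,.13,.1),cv2.COLOR_RGB2GRAY)
h=cv2.HoughCircles(g,cv2.HOUGH_GRADIENT_ALT,1.5,20,param1=120,param2=.5,minRadius=12,maxRadius=21)
print([] if h is None else [((.65-v*.0005)*1000,(-.01-u*.0005)*1000,r*.5) for u,v,r in h[0]])
cal(c,.46,-.216)"
```

```text
t 17.32 [ 0.54   -0.1237  0.1914] yaw 172.83 z [ 0.     0.001 -1.   ] w 0.802 gf 0.0 ft [ 0.3 -0.  -0.7] j [-0.42  0.21  0.65  1.72 -0.13  1.25  1.7 ]
[(np.float32(590.0), np.float32(-106.75001), np.float32(7.898295)), (np.float32(599.0), np.float32(-34.75), np.float32(8.064816))]
cal body [ 456.2 -215.2] [24.8 49.5] 82.5
```

View pics/k2r.png

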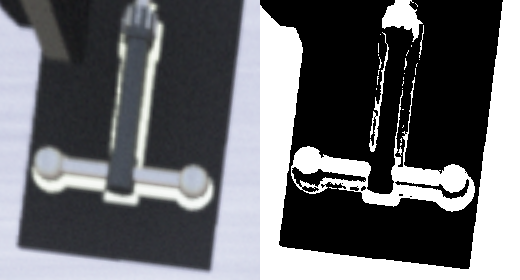

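The rectified view shows the key on its outline, with the small shift coming from parallax. I'll compare balls and outline discs numerically across views.

```bash
python3 -c "
from meas import *
def hc(n,x0,y0,z,h_=.1):
    c=dict(np.load(n+'.npz'));g=cv2.cvtColor(view(c,x0,y0,z,.13,h_),cv2.COLOR_RGB2GRAY)
    h=cv2.HoughCircles(g,cv2.HOUGH_GRADIENT_ALT,1.5,20,param1=120,param2=.4,minRadius=12,maxRadius=21)
    q=[] if h is None else [((x0+h_/2-v*.0005)*1000,(y0+.065-u*.0005)*1000,r*.5) for u,v,r in h[0]]
    print(n,z,np.round(q,1).tolist(),np.round(np.mean(q,0),1))
hc('w2',.6,-.075,.003);hc('w1',.6,-.075,.003);hc('g6',.6,-.075,.003);hc('w2',.45,-.07,.008);hc('w1',.45,-.07,.008);hc('g6',.45,-.07,.008);hc('k2',.6,-.075,.011)
"
```

```text
w2 0.003 [] nan
w1 0.003 [] nan
g6 0.003 [] nan
w2 0.008 [[425.79998779296875, -98.80000305175781, 7.800000190734863], [449.79998779296875, -29.0, 8.0]] [437.8 -63.9   7.9]
w1 0.008 [[451.20001220703125, -32.0, 9.100000381469727], [425.0, -96.5, 7.599999904632568]] [438.1 -64.2   8.4]
g6 0.008 [[451.20001220703125, -29.799999237060547, 7.900000095367432], [426.5, -98.0, 8.199999809265137], [435.5, -63.5, 7.800000190734863]] [437.8 -63.8   8. ]
k2 0.011 [[590.0, -106.80000305175781, 7.900000095367432], [599.0, -34.79999923706055, 8.100000381469727]] [594.5 -70.8   8. ]
  return _methods._mean(a, axis=axis, dtype=dtype,
  ret = ret.dtype.type(ret / rcount)
```

The key's outline midpoint agrees with its balls to about 1.5 mm, which is good. Next, the caliper.

```bash
python3 -c "
from h import *
move(.4621,-.2162,.06,172.5)"
```

```text
delta [ 0.0655 -0.1018  0.1307] turn [ 0.0002 -0.0011  0.0063] rows 2.9
```

Request:
move_arm([
  {"delta_pos": [0.0655, -0.1018, 0.12], "turn": [0, 0, 0.006], "fingers": 0.45},
  {"delta_pos": [0.0655, -0.1018, 0.12], "turn": [0, 0, 0.006], "fingers": 0.45},
  {"delta_pos": [0.0655, -0.1018, 0.12], "turn": [0, 0, 0.006], "fingers": 0.45},
  {"delta_pos": [0.0655, -0.1018, 0.12], "turn": [0, 0, 0.006], "fingers": 0.45},
  {"delta_pos": [0.0655, -0.1018, 0.16], "turn": [0, 0, 0.006], "fingers": 0.45},
  {"delta_pos": [0.0655, -0.1018, 0.185], "turn": [0, 0, 0.006], "fingers": 0.45},
  {"delta_pos": [0.0655, -0.1018, 0.198], "turn": [0, 0, 0.006], "fingers": 0.45},
  {"delta_pos": [0.0655, -0.1018, 0.202], "turn": [0, 0, 0.006], "fingers": 0.45},
  {"delta_pos": [0.0655, -0.1018, 0.202], "turn": [0, 0, 0.006], "fingers": 0.45},
])

```text
clock: 18.5
position: [0.4627, -0.2171, -0.01]
ee_rot: [0.066, 0.998, -0.0, 0.0]
ft_force: [0.7, -0.2, 0.5]
grip_width: 0.549
grasp_force: 0.0
```

```bash
python3 -c "
from meas import *
st();move(.4621,-.2162,-.0125,172.5)"
```

```text
t 18.5 [ 0.4627 -0.2171 -0.01  ] yaw 172.47 z [ 0.001 -0.    -1.   ] w 0.549 gf 0.0 ft [ 0.7 -0.2  0.5] j [-0.2   0.4   0.63  2.01 -0.32  0.83  2.05]
delta [0.0007 0.0008 0.0025] turn [-0.      0.0006 -0.0005] rows 0.0
```

Request:
move_arm([
  {"delta_pos": [0.0006, 0.0006, 0.0015], "turn": [0, 0, 0], "fingers": 0.6},
  {"delta_pos": [0.0006, 0.0006, 0.0015], "turn": [0, 0, 0], "fingers": 0.8},
  {"delta_pos": [0.0006, 0.0006, 0.0015], "turn": [0, 0, 0], "fingers": 0.8},
  {"delta_pos": [0.0006, 0.0006, 0.0015], "turn": [0, 0, 0], "fingers": 0.8},
  {"delta_pos": [0.0006, 0.0006, 0.0015], "turn": [0, 0, 0], "fingers": 0.8},
  {"delta_pos": [0.0006, 0.0006, 0.0015], "turn": [0, 0, 0], "fingers": 0.8},
  {"delta_pos": [0.0006, 0.0006, 0.0015], "turn": [0, 0, 0], "fingers": 0.8},
], force=60)

```text
clock: 19.38
position: [0.462, -0.2164, -0.0112]
ee_rot: [0.066, 0.998, 0.0, 0.001]
ft_force: [-1.1, 1.5, 5.9]
grip_width: 0.257
grasp_force: 59.2
```

```bash
python3 -c "
from meas import *
st();move(.6640,.2186,.09,185.2)"
```

```text
t 19.38 [ 0.462  -0.2164 -0.0112] yaw 172.45 z [ 0.001  0.    -1.   ] w 0.257 gf 59.2 ft [-1.1  1.5  5.9] j [-0.2   0.4   0.63  2.01 -0.32  0.83  2.05]
delta [-0.1432  0.4578 -0.1008] turn [ 0.0004  0.0011 -0.2225] rows 7.8
```

Request:
move_arm([
  {"delta_pos": [0, 0, -0.02], "turn": [0, 0, 0], "fingers": 0.8},
  {"delta_pos": [0, 0, -0.06], "turn": [0, 0, 0], "fingers": 0.8},
  {"delta_pos": [0, 0, -0.1], "turn": [0, 0, 0], "fingers": 0.8},
  {"delta_pos": [-0.143, 0.458, -0.1], "turn": [0, 0, -0.2225], "fingers": 0.8},
  {"delta_pos": [-0.143, 0.458, -0.1], "turn": [0, 0, -0.2225], "fingers": 0.8},
  {"delta_pos": [-0.143, 0.458, -0.1], "turn": [0, 0, -0.2225], "fingers": 0.8},
  {"delta_pos": [-0.143, 0.458, -0.1], "turn": [0, 0, -0.2225], "fingers": 0.8},
  {"delta_pos": [-0.143, 0.458, -0.1], "turn": [0, 0, -0.2225], "fingers": 0.8},
  {"delta_pos": [-0.143, 0.458, -0.1], "turn": [0, 0, -0.2225], "fingers": 0.8},
  {"delta_pos": [-0.143, 0.458, -0.1], "turn": [0, 0, -0.2225], "fingers": 0.8},
  {"delta_pos": [-0.143, 0.458, -0.1], "turn": [0, 0, -0.2225], "fingers": 0.8},
  {"delta_pos": [-0.143, 0.458, -0.1], "turn": [0, 0, -0.2225], "fingers": 0.8},
])

```text
clock: 20.88
position: [0.6632, 0.2236, 0.0873]
ee_rot: [-0.048, 0.999, 0.001, -0.0]
ft_force: [-1.3, -0.9, -1.1]
grip_width: 0.259
grasp_force: 59.3
```

Request:
move_arm([
  {"delta_pos": [0, 0, 0], "turn": [0, 0, 0], "fingers": 0.8},
  {"delta_pos": [0, 0, 0], "turn": [0, 0, 0], "fingers": 0.8},
])

```text
clock: 21.12
position: [0.6635, 0.2171, 0.0884]
ee_rot: [-0.044, 0.999, -0.0, 0.0]
ft_force: [-0.0, 0.1, -1.3]
grip_width: 0.259
grasp_force: 59.3
```

```bash
python3 -c "
from meas import *
st();c=shot('c1');move(.6640,.2186,-.0085,185.2)
p=wcloud(c)
for u,v in((257,60),(257,90),(257,120),(257,140),(257,160),(257,180),(257,200),(257,215),(257,230)):print((u,v),p[v,u].round(4),c['color'][v,u])"
```

```text
t 21.12 [0.6635 0.2171 0.0884] yaw -174.92 z [ 0. -0. -1.] w 0.259 gf 59.3 ft [-0.   0.1 -1.3] j [-0.69  0.61  0.45  1.41 -0.27  1.18  1.45]
delta [-0.0005  0.0013  0.097 ] turn [-0.0001  0.0002 -0.0019] rows 1.6
(257, 60) [0.563  0.2081 0.1031] [211 219 232]
(257, 90) [0.5774 0.2094 0.1041] [208 218 230]
(257, 120) [0.5915 0.2106 0.1044] [207 216 229]
(257, 140) [0.601  0.2115 0.1045] [212 220 233]
(257, 160) [0.6106 0.2123 0.1049] [214 223 234]
(257, 180) [0.6207 0.2132 0.1042] [214 222 234]
(257, 200) [0.6308 0.2141 0.105 ] [215 224 235]
(257, 215) [0.6363 0.2146 0.1113] [ 91  98 106]
(257, 230) [0.6448 0.2153 0.1103] [ 97 104 113]
```

View pics/c1.png

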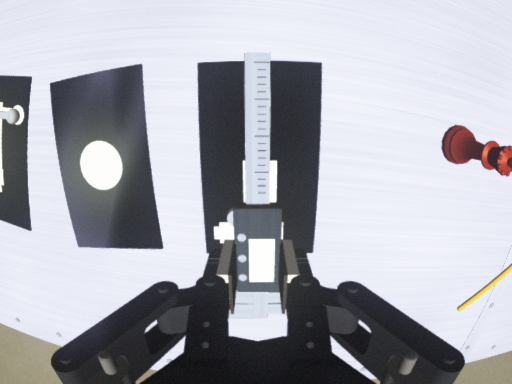

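The caliper is held display up with the beam at (257,120), running along its mat and only about 1.5° low at the beam end. Lowering slowly.

Request:
move_arm([
  {"delta_pos": [-0.0005, 0.0014, 0.04], "turn": [0, 0, -0.002], "fingers": 0.8},
  {"delta_pos": [-0.0005, 0.0014, 0.07], "turn": [0, 0, -0.002], "fingers": 0.8},
  {"delta_pos": [-0.0005, 0.0014, 0.085], "turn": [0, 0, -0.002], "fingers": 0.8},
  {"delta_pos": [-0.0005, 0.0014, 0.092], "turn": [0, 0, -0.002], "fingers": 0.8},
  {"delta_pos": [-0.0005, 0.0014, 0.095], "turn": [0, 0, -0.002], "fingers": 0.8},
  {"delta_pos": [-0.0005, 0.0014, 0.095], "turn": [0, 0, -0.002], "fingers": 0.8},
  {"delta_pos": [-0.0005, 0.0014, 0.095], "turn": [0, 0, -0.002], "fingers": 0.8},
])

```text
clock: 22.05
position: [0.6644, 0.2204, -0.006]
ee_rot: [-0.046, 0.999, 0.0, 0.001]
ft_force: [0.6, -0.3, -1.9]
grip_width: 0.26
grasp_force: 59.3
```

```bash
python3 -c "
from meas import *
st();move(.6640,.2186,-.0082,185.2)"
```

```text
t 22.05 [ 0.6644  0.2204 -0.006 ] yaw -174.69 z [ 0.001  0.001 -1.   ] w 0.26 gf 59.3 ft [ 0.6 -0.3 -1.9] j [-0.67  0.71  0.41  1.47 -0.31  1.03  1.48]
delta [ 0.0006 -0.0017  0.0022] turn [0.0005 0.0012 0.002 ] rows 0.0
```

Request:
move_arm([
  {"delta_pos": [0.0005, -0.0014, 0.001], "turn": [0, 0, 0.002], "fingers": 0.8},
  {"delta_pos": [0.0005, -0.0014, 0.0018], "turn": [0, 0, 0.002], "fingers": 0.8},
  {"delta_pos": [0.0005, -0.0014, 0.0022], "turn": [0, 0, 0.002], "fingers": 0.8},
  {"delta_pos": [0.0005, -0.0014, 0.0022], "turn": [0, 0, 0.002], "fingers": 0.8},
])

```text
clock: 22.55
position: [0.6637, 0.2185, -0.0081]
ee_rot: [-0.045, 0.999, 0.0, 0.0]
ft_force: [-3.6, -2.5, 7.0]
grip_width: 0.257
grasp_force: 60.3
```

```bash
python3 -c "
from meas import *
st();move(.6640,.2186,-.0082,185.2)"
```

```text
t 22.55 [ 0.6637  0.2185 -0.0081] yaw -174.82 z [ 0.  0. -1.] w 0.257 gf 60.3 ft [-3.6 -2.5  7. ] j [-0.67  0.71  0.41  1.47 -0.31  1.02  1.48]
delta [-0.0003  0.      0.0001] turn [ 0.0002  0.0002 -0.0003] rows 0.0
```

Request:
move_arm([
  {"delta_pos": [0, 0, 0], "turn": [0, 0, 0], "fingers": 0.6},
  {"delta_pos": [0, 0, 0], "turn": [0, 0, 0], "fingers": 0.5},
  {"delta_pos": [0, 0, 0], "turn": [0, 0, 0], "fingers": 0.45},
  {"delta_pos": [0, 0, -0.06], "turn": [0, 0, 0], "fingers": 0.4},
  {"delta_pos": [0, 0, -0.12], "turn": [0, 0, 0], "fingers": 0.2},
  {"delta_pos": [0.1, -0.07, -0.18], "turn": [0, 0, 0], "fingers": 0.2},
  {"delta_pos": [0.1, -0.07, -0.2], "turn": [0, 0, 0], "fingers": 0.2},
  {"delta_pos": [0.1, -0.07, -0.2], "turn": [0, 0, 0], "fingers": 0.2},
  {"delta_pos": [0.1, -0.07, -0.2], "turn": [0, 0, 0], "fingers": 0.2},
])

```text
clock: 23.68
position: [0.5705, 0.1395, 0.1925]
ee_rot: [-0.045, 0.999, 0.001, 0.001]
ft_force: [0.5, 0.7, -0.8]
grip_width: 0.797
grasp_force: 0.0
```

```bash
python3 -c "
from meas import *
st();c=shot('c2');cup(c,.44,.075)
I=view(c,.655,.215,.0145,.12,.19).astype(int)
m=((I.max(2)<140)&(I.max(2)>58)).astype(np.uint8);m=cv2.morphologyEx(cv2.morphologyEx(m,cv2.MORPH_OPEN,np.ones((5,5))),cv2.MORPH_CLOSE,np.ones((25,25)))
for b in big(m,.655,.215,.12,.19,amin=2e-4): print(*rr(b))
J=view(c,.655,.215,.0075,.12,.19)
cv2.imwrite('pics/c2r.png',np.hstack([I.astype(np.uint8)[:,:,::-1],J[:,:,::-1],cv2.merge([m*255]*3)]))"
```

```text
t 23.68 [0.5705 0.1395 0.1925] yaw -174.86 z [ 0.002  0.002 -1.   ] w 0.797 gf 0.0 ft [ 0.5  0.7 -0.8] j [-0.75  0.28  0.52  1.63 -0.14  1.27  1.46]
cup (array([440. ,  73.2]), array([43.5, 43. ]), 90.0) (array([440.6,  73.8]), 22.8)
[686.5 245.2] [133.7  48.6] 42.7
[708.1 199.7] [10.2 52.3] 4.4
```

View pics/c2r.png

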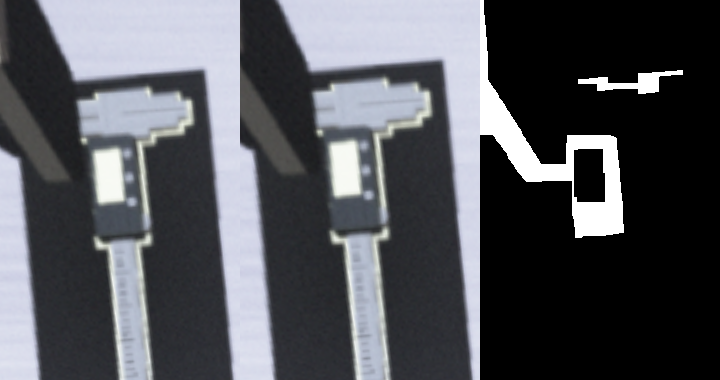

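The caliper lies on its outline: the pale rim shows evenly around the body and jaws at (140,180), (120,110). Last, the cup.

```bash
python3 -c "
from h import *
move(.4403,.0735,.06,180)"
```

```text
delta [ 0.1358 -0.055   0.131 ] turn [0.0012 0.001  0.0908] rows 3.1
```

Request:
move_arm([
  {"delta_pos": [0.136, -0.055, 0.05], "turn": [0, 0, 0.09], "fingers": 0.2},
  {"delta_pos": [0.136, -0.055, 0.05], "turn": [0, 0, 0.09], "fingers": 0.2},
  {"delta_pos": [0.136, -0.055, 0.05], "turn": [0, 0, 0.09], "fingers": 0.2},
  {"delta_pos": [0.136, -0.055, 0.05], "turn": [0, 0, 0.09], "fingers": 0.2},
  {"delta_pos": [0.136, -0.055, 0.09], "turn": [0, 0, 0.09], "fingers": 0.2},
  {"delta_pos": [0.136, -0.055, 0.14], "turn": [0, 0, 0.09], "fingers": 0.2},
  {"delta_pos": [0.136, -0.055, 0.18], "turn": [0, 0, 0.09], "fingers": 0.2},
  {"delta_pos": [0.136, -0.055, 0.198], "turn": [0, 0, 0.09], "fingers": 0.2},
  {"delta_pos": [0.136, -0.055, 0.201], "turn": [0, 0, 0.09], "fingers": 0.2},
  {"delta_pos": [0.136, -0.055, 0.201], "turn": [0, 0, 0.09], "fingers": 0.2},
])

```text
clock: 24.98
position: [0.4407, 0.0732, -0.0099]
ee_rot: [-0.001, 1.0, -0.0, 0.0]
ft_force: [0.1, 0.1, 0.3]
grip_width: 0.799
grasp_force: 0.0
```

```bash
python3 -c "
from meas import *
st();move(.4403,.0735,-.01,180)"
```

```text
t 24.98 [ 0.4407  0.0732 -0.0099] yaw -179.94 z [ 0. -0. -1.] w 0.799 gf 0.0 ft [0.1 0.1 0.3] j [-0.75  0.25  0.53  2.16 -0.18  0.77  1.46]
delta [0.0004 0.0003 0.0001] turn [-0.0004  0.0005  0.0011] rows 0.0
```

Request:
move_arm([
  {"delta_pos": [0, 0, 0], "turn": [0, 0, 0], "fingers": 0.45},
  {"delta_pos": [0, 0, 0], "turn": [0, 0, 0], "fingers": 0.62},
  {"delta_pos": [0, 0, 0], "turn": [0, 0, 0], "fingers": 0.62},
  {"delta_pos": [0, 0, 0], "turn": [0, 0, 0], "fingers": 0.62},
  {"delta_pos": [0, 0, 0], "turn": [0, 0, 0], "fingers": 0.62},
  {"delta_pos": [0, 0, 0], "turn": [0, 0, 0], "fingers": 0.62},
], force=50)

```text
clock: 25.72
position: [0.4406, 0.0734, -0.0091]
ee_rot: [-0.0, 1.0, 0.001, 0.001]
ft_force: [-1.5, 0.1, 5.3]
grip_width: 0.469
grasp_force: 49.7
```

```bash
python3 -c "
from meas import *
st();move(.6456,.0712,.07,180)"
```

```text
t 25.72 [ 0.4406  0.0734 -0.0091] yaw -179.95 z [ 0.002  0.001 -1.   ] w 0.469 gf 49.7 ft [-1.5  0.1  5.3] j [-0.75  0.24  0.53  2.16 -0.18  0.77  1.46]
delta [-0.2051 -0.0022 -0.0788] turn [0.0013 0.0016 0.0009] rows 3.5
```

Request:
move_arm([
  {"delta_pos": [0, 0, -0.02], "turn": [0, 0, 0], "fingers": 0.62},
  {"delta_pos": [0, 0, -0.05], "turn": [0, 0, 0], "fingers": 0.62},
  {"delta_pos": [-0.05, 0, -0.06], "turn": [0, 0, 0], "fingers": 0.62},
  {"delta_pos": [-0.1, -0.001, -0.06], "turn": [0, 0, 0], "fingers": 0.62},
  {"delta_pos": [-0.15, -0.002, -0.06], "turn": [0, 0, 0], "fingers": 0.62},
  {"delta_pos": [-0.205, -0.0022, -0.06], "turn": [0, 0, 0], "fingers": 0.62},
  {"delta_pos": [-0.205, -0.0022, -0.06], "turn": [0, 0, 0], "fingers": 0.62},
  {"delta_pos": [-0.205, -0.0022, -0.06], "turn": [0, 0, 0], "fingers": 0.62},
  {"delta_pos": [-0.205, -0.0022, -0.06], "turn": [0, 0, 0], "fingers": 0.62},
])

```text
clock: 26.85
position: [0.6439, 0.0711, 0.0503]
ee_rot: [-0.0, 1.0, 0.0, -0.0]
ft_force: [-0.4, -0.5, -3.1]
grip_width: 0.471
grasp_force: 51.4
```

```bash
python3 -c "
from meas import *
st();move(.6456,.0712,-.005,180)"
```

```text
t 26.85 [0.6439 0.0711 0.0503] yaw -179.95 z [-0.     0.001 -1.   ] w 0.471 gf 51.4 ft [-0.4 -0.5 -3.1] j [-0.58  0.57  0.54  1.6  -0.32  1.07  1.62]
delta [-0.0017  0.      0.0553] turn [ 0.0008 -0.0002  0.0008] rows 0.9
```

Request:
move_arm([
  {"delta_pos": [-0.001, 0, 0.025], "turn": [0, 0, 0], "fingers": 0.62},
  {"delta_pos": [-0.001, 0, 0.042], "turn": [0, 0, 0], "fingers": 0.62},
  {"delta_pos": [-0.001, 0, 0.05], "turn": [0, 0, 0], "fingers": 0.62},
  {"delta_pos": [-0.001, 0, 0.054], "turn": [0, 0, 0], "fingers": 0.62},
  {"delta_pos": [-0.001, 0, 0.055], "turn": [0, 0, 0], "fingers": 0.62},
  {"delta_pos": [-0.001, 0, 0.055], "turn": [0, 0, 0], "fingers": 0.62},
  {"delta_pos": [-0.001, 0, 0.055], "turn": [0, 0, 0], "fingers": 0.62},
])

```text
clock: 27.72
position: [0.6461, 0.0709, -0.0047]
ee_rot: [-0.0, 1.0, 0.0, 0.0]
ft_force: [0.2, -0.0, -3.0]
grip_width: 0.472
grasp_force: 51.4
```

```bash
python3 -c "
from meas import *
st();move(.6456,.0712,-.0065,180)"
```

```text
t 27.72 [ 0.6461  0.0709 -0.0047] yaw -179.96 z [ 0.001  0.    -1.   ] w 0.472 gf 51.4 ft [ 0.2 -0.  -3. ] j [-0.56  0.64  0.51  1.62 -0.36  0.98  1.65]
delta [0.0005 0.0003 0.0018] turn [0.0002 0.0006 0.0007] rows 0.0
```

Request:
move_arm([
  {"delta_pos": [0.0005, 0, 0.001], "turn": [0, 0, 0], "fingers": 0.62},
  {"delta_pos": [0.0005, 0, 0.0018], "turn": [0, 0, 0], "fingers": 0.62},
  {"delta_pos": [0.0005, 0, 0.0018], "turn": [0, 0, 0], "fingers": 0.62},
  {"delta_pos": [0.0005, 0, 0.0018], "turn": [0, 0, 0], "fingers": 0.62},
])

```text
clock: 28.22
position: [0.6455, 0.0709, -0.006]
ee_rot: [-0.0, 1.0, 0.0, 0.0]
ft_force: [-3.8, -0.7, 6.1]
grip_width: 0.475
grasp_force: 52.3
```

Contact is made. Releasing and rising straight up for a final overview.

Request:
move_arm([
  {"delta_pos": [0, 0, 0], "turn": [0, 0, 0], "fingers": 0.4},
  {"delta_pos": [0, 0, 0], "turn": [0, 0, 0], "fingers": 0.2},
  {"delta_pos": [0, 0, 0], "turn": [0, 0, 0], "fingers": 0.2},
  {"delta_pos": [0, 0, -0.03], "turn": [0, 0, 0], "fingers": 0.2},
  {"delta_pos": [0, 0, -0.08], "turn": [0, 0, 0], "fingers": 0.2},
  {"delta_pos": [0, 0, -0.14], "turn": [0, 0, 0], "fingers": 0.2},
  {"delta_pos": [0.05, -0.07, -0.2], "turn": [0, 0, 0], "fingers": 0},
  {"delta_pos": [0.05, -0.07, -0.26], "turn": [0, 0, 0], "fingers": 0},
  {"delta_pos": [0.05, -0.07, -0.3], "turn": [0, 0, 0], "fingers": 0},
  {"delta_pos": [0.05, -0.07, -0.3], "turn": [0, 0, 0], "fingers": 0},
  {"delta_pos": [0.05, -0.07, -0.3], "turn": [0, 0, 0], "fingers": 0},
])

```text
clock: 29.6
position: [0.5954, 0.001, 0.2928]
ee_rot: [-0.0, 1.0, 0.0, 0.0]
ft_force: [-0.3, 0.2, -0.8]
grip_width: 0.996
grasp_force: 0.0
```

```bash
python3 -c "
from meas import *
st();c=shot('f1');cup(c,.645,.071,.003);dialm(c)
g=cv2.cvtColor(view(c,.6,-.075,.011,.13,.1),cv2.COLOR_RGB2GRAY)
h=cv2.HoughCircles(g,cv2.HOUGH_GRADIENT_ALT,1.5,20,param1=120,param2=.4,minRadius=12,maxRadius=21)
print([] if h is None else [((.65-v*.0005)*1000,(-.01-u*.0005)*1000,r*.5) for u,v,r in h[0]])
mats(c,.62,0,.6,.3)
I=rect(c,.62,0,.6,.3,.008,.00075);cv2.imwrite('pics/f1r.png',I[:,:,::-1])"
```

```text
t 29.6 [0.5954 0.001  0.2928] yaw -179.95 z [ 0.  0. -1.] w 0.996 gf 0.0 ft [-0.3  0.2 -0.8] j [-0.6   0.26  0.66  1.45 -0.16  1.48  1.62]
cup (array([644.5,  71.2]), array([43.5, 50. ]), 90.0) (array([644.5,  69.5]), 25.8)
hough [(np.float32(610.44995), np.float32(-207.15001), np.float32(25.095533))]
stem [ 655.2 -226.1] [36.5 39. ] 90.0
[(np.float32(598.25), np.float32(-35.5), np.float32(8.3122835)), (np.float32(586.99994), np.float32(-106.0), np.float32(8.478285))]
dark [634.2 215.6] [167.4  97.8] 5.3
dark [ 635.7 -211.2] [ 83.6 167. ] 85.9
dark [659.  -78.9] [ 97.9 123. ] 82.9
dark [645.7  71. ] [167.6  97.6] 7.1
```

View pics/f1r.png

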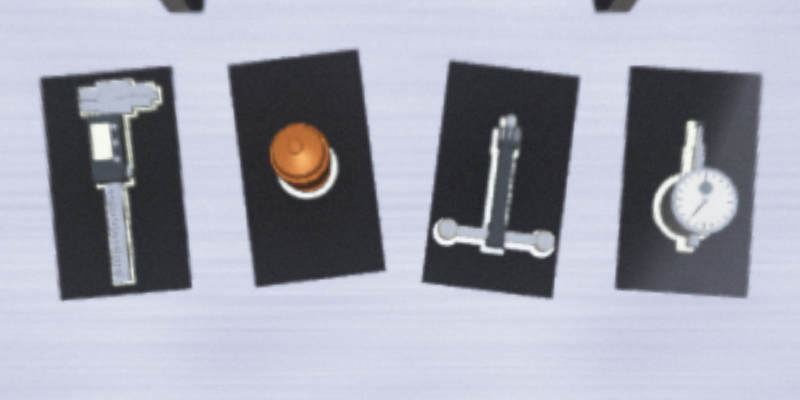

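All four tools lie on their outlines: key bar within 0.5 mm, caliper rim even, cup over its disc, and the dial at its target once its height is allowed for. Nothing is touched, so I'm handing in.

```bash
python3 -c "
from h import *
print(hand_in())"
```

```text
the job is handed in; nothing more can be done
None
```

I set the dial indicator, chuck key, caliper and oil cup down in that order, each on its own mat outline and within about 1–2 mm by camera; I never went near the queen or finial, and I handed the job in at about 30 s of the 118 s.

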